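# Clear the tray and load the knob-drilling jig

### The job

A tray of wood offcuts has been left in front of the knob-drilling jig: pick it up, tip the offcuts out into the scrap bin, and set the empty tray down level in the middle of the rubber mat. Then load every round blank waiting on the thin dark board into the jig, one to a lane, any lane: push each in flat along its lane, under the bar and past the sprung ball, until it clicks fully home against the end stop. Leave the gouge, the mallet and the wax tin where they are.

Things in the scene. Friction and masses are not known exactly. Their poses are not given: they have to be found in the camera images.
- jig: fixed plywood drilling jig, 153 (x) by 273 mm (y); origin under it at bench level; x: the way blanks are pushed (about world +x), y across the lanes. Base board 8 mm thick, x = -65 to 88. Four lanes, centres y = -96, -32, 32, 96, each 47.5 wide, walls to 34 above the bench, from round noses at x = -8 to the end stop face at x = 68. In front of the noses the board is a flat apron, x = -65 to -8
- guide_bar (a point): middle of the aluminium bar that crosses over all four seats: 18 mm wide along the jig's x (36 to 54), underside 54 mm and top 62 mm above the bench (drill bushes on it to 67 mm). Blanks (top 46 mm above the bench when on the jig) pass under it and cannot be put in from above; axes are the jig's
- ball0 (a point): centre at rest of the sprung steel ball, 16 mm diameter, in the +y wall of lane 0, at the jig's x = 32, 26 mm above the bench. It sticks out 5 mm into the lane; a passing blank pushes it aside (3 to 6 N on the ball, up to about 8 N of push) and it springs back behind the blank. The other lanes have the same
- mat: rubber mat 170 by 140 by 4 mm lying on the bench, fixed; origin at its centre at bench level, x along the 170 mm side
- bin: open cardboard scrap bin, fixed, 170 mm (x) by 180 mm (y), 90 mm high, walls and floor 6 mm; origin at the centre of its underside. It stands about 190 mm from the mat's centre, on the robot's side of it
- supply: thin dark board 240 by 200 by 3 mm on the bench, fixed, on which the blanks wait; origin at bench level, its middle lies 80 mm towards -x of the origin. Mat with bin and this board may swap sides
- tray: loose aluminium tray, about 0.22 kg, 150 mm long (x) by 120 mm wide (y), origin under its middle, z up when level. Floor 4 mm thick and slippery (pieces slide off at 19 to 27 degrees); walls to 30 mm above its underside on three sides, open at the -x end. It starts on the bench in front of the lanes, open end towards the robot
- tray_grip (a point): middle of the tray's wooden handle bar, which runs along the tray's y above its middle: 14 mm thick (x), 16 mm high, 124 mm long, its centre 75 mm above the tray's underside; held by a flat upright at each end, free between; axes are the tray's
- seat0 (a point): where the centre of a blank lies when fully home in lane 0 of the jig (against the end stop, 13 mm past the ball); 45 mm along the jig's x from its origin, 27 mm above the bench; axes are the jig's
- seat1 (a point): where the centre of a blank lies when fully home in lane 1 of the jig (against the end stop, 13 mm past the ball); 45 mm along the jig's x from its origin, 27 mm above the bench; axes are the jig's
- seat2 (a point): where the centre of a blank lies when fully home in lane 2 of the jig (against the end stop, 13 mm past the ball); 45 mm along the jig's x from its origin, 27 mm above the bench; axes are the jig's
- seat3 (a point): where the centre of a blank lies when fully home in lane 3 of the jig (against the end stop, 13 mm past the ball); 45 mm along the jig's x from its origin, 27 mm above the bench; axes are the jig's
- offcut0_center (a point): centre of a loose wooden offcut block 28 by 24 by 20 mm, 12 g, starting in the tray; may be absent
- offcut1_center (a point): centre of a loose wooden offcut block 28 by 24 by 20 mm, 12 g, starting in the tray; may be absent
- offcut2_center (a point): centre of a loose wooden offcut block 28 by 24 by 20 mm, 12 g, starting in the tray; may be absent
- offcut3_center (a point): centre of a loose wooden offcut block 28 by 24 by 20 mm, 12 g, starting in the tray; may be absent
- offcut4_center (a point): centre of a loose wooden offcut block 28 by 24 by 20 mm, 12 g, starting in the tray; may be absent
- blank0_center (a point): centre of a loose round wooden blank (a disc standing on its flat face), 46 mm diameter, 38 mm high, about 50 g; z is its axis; starts on the supply board; all blanks are alike; may be absent
- blank1_center (a point): centre of a loose round wooden blank (a disc standing on its flat face), 46 mm diameter, 38 mm high, about 50 g; z is its axis; starts on the supply board; all blanks are alike; may be absent
- blank2_center (a point): centre of a loose round wooden blank (a disc standing on its flat face), 46 mm diameter, 38 mm high, about 50 g; z is its axis; starts on the supply board; all blanks are alike; may be absent
- blank3_center (a point): centre of a loose round wooden blank (a disc standing on its flat face), 46 mm diameter, 38 mm high, about 50 g; z is its axis; starts on the supply board; all blanks are alike; may be absent
- wax_tin: bystander: steel tin, 70 mm diameter, 50 mm high; origin at the centre of its underside
- gouge: bystander: turning gouge lying along its y axis, 330 mm long, 32 mm thick; origin under its middle
- mallet: bystander: wooden carver's mallet standing on its head, 70 mm diameter, 230 mm high; origin at the centre of its underside

How it is judged (in metres and radians):
On the way, in this order (a step that is already met when the one before it is completed fails the run):
1. the tray is held tipped over the bin (angle between tray_grip's own z axis and vertical above 0.25 rad and horizontal distance between tray_grip and bin below 0.15 m and height (world z) of tray_grip above 0.12 m).
2. all offcuts are in the bin (x of offcut0_center in the frame of bin between -0.08 and 0.08 m and y of offcut0_center in the frame of bin between -0.085 and 0.085 m and z of offcut0_center in the frame of bin between 0 and 0.085 m and x of offcut1_center in the frame of bin between -0.08 and 0.08 m and y of offcut1_center in the frame of bin between -0.085 and 0.085 m and z of offcut1_center in the frame of bin between 0 and 0.085 m and x of offcut2_center in the frame of bin between -0.08 and 0.08 m and y of offcut2_center in the frame of bin between -0.085 and 0.085 m and z of offcut2_center in the frame of bin between 0 and 0.085 m and x of offcut3_center in the frame of bin between -0.08 and 0.08 m and y of offcut3_center in the frame of bin between -0.085 and 0.085 m and z of offcut3_center in the frame of bin between 0 and 0.085 m and x of offcut4_center in the frame of bin between -0.08 and 0.08 m and y of offcut4_center in the frame of bin between -0.085 and 0.085 m and z of offcut4_center in the frame of bin between 0 and 0.085 m), for 0.2 s.
3. the empty tray stands level in the middle of the mat (horizontal distance between tray_grip and mat below 0.035 m and angle between tray_grip's own z axis and vertical below 0.08 rad and z of tray_grip in the frame of mat between 0.074 and 0.084 m), for 0.2 s.
4. all blanks have clicked home in the jig (((distance between blank0_center and seat0 below 0.005 m and angle between the z axis of blank0_center and the z axis of jig, either way round below 0.1 rad) or (distance between blank0_center and seat1 below 0.005 m and angle between the z axis of blank0_center and the z axis of jig, either way round below 0.1 rad) or (distance between blank0_center and seat2 below 0.005 m and angle between the z axis of blank0_center and the z axis of jig, either way round below 0.1 rad) or (distance between blank0_center and seat3 below 0.005 m and angle between the z axis of blank0_center and the z axis of jig, either way round below 0.1 rad)) and ((distance between blank1_center and seat0 below 0.005 m and angle between the z axis of blank1_center and the z axis of jig, either way round below 0.1 rad) or (distance between blank1_center and seat1 below 0.005 m and angle between the z axis of blank1_center and the z axis of jig, either way round below 0.1 rad) or (distance between blank1_center and seat2 below 0.005 m and angle between the z axis of blank1_center and the z axis of jig, either way round below 0.1 rad) or (distance between blank1_center and seat3 below 0.005 m and angle between the z axis of blank1_center and the z axis of jig, either way round below 0.1 rad)) and ((distance between blank2_center and seat0 below 0.005 m and angle between the z axis of blank2_center and the z axis of jig, either way round below 0.1 rad) or (distance between blank2_center and seat1 below 0.005 m and angle between the z axis of blank2_center and the z axis of jig, either way round below 0.1 rad) or (distance between blank2_center and seat2 below 0.005 m and angle between the z axis of blank2_center and the z axis of jig, either way round below 0.1 rad) or (distance between blank2_center and seat3 below 0.005 m and angle between the z axis of blank2_center and the z axis of jig, either way round below 0.1 rad)) and ((distance between blank3_center and seat0 below 0.005 m and angle between the z axis of blank3_center and the z axis of jig, either way round below 0.1 rad) or (distance between blank3_center and seat1 below 0.005 m and angle between the z axis of blank3_center and the z axis of jig, either way round below 0.1 rad) or (distance between blank3_center and seat2 below 0.005 m and angle between the z axis of blank3_center and the z axis of jig, either way round below 0.1 rad) or (distance between blank3_center and seat3 below 0.005 m and angle between the z axis of blank3_center and the z axis of jig, either way round below 0.1 rad))), for 0.2 s.
At the end, for the whole second after the job is handed in: every offcut lies inside the bin below its rim; the tray stands level on the mat, its middle within 35 mm of the mat's centre; every blank lies flat in a lane of the jig, its centre within 5 mm of the seat against the end stop, past the ball (all of step 2 and all of step 3 and all of step 4); the robot touches nothing.
It fails at once if the wax tin is disturbed (moved more than 30 mm) (distance of wax_tin from where it was at the start of the episode above 0.03 m).
It fails at once if the gouge is disturbed (moved more than 30 mm) (distance of gouge from where it was at the start of the episode above 0.03 m).
It fails at once if the mallet is disturbed (moved more than 30 mm) (distance of mallet from where it was at the start of the episode above 0.03 m).
Of offcut0, offcut1, offcut2, offcut3, offcut4 only 3 to 5 are there at a start; the rules pass over those that are not, and their reading is None.
Of blank0, blank1, blank2, blank3 only 3 to 4 are there at a start; the rules pass over those that are not, and their reading is None.
At some moment in a run one of blank0, blank1, blank2, blank3 may be knocked a few centimetres aside while the robot is not near it.
It also fails if it takes over 210 s, if anything falls off the work surface, if the arm or the gripper's body presses on something with over 40 N, if the wrist force passes 120 N, or if a joint passes its speed limit or range.

### The arm

A 6-joint arm with a two-finger parallel gripper is mounted at the origin on the work surface. World frame = base frame: x ahead of the robot, y to its left, z up, the work surface at z = 0. Lengths are in mm, angles in degrees, forces in N, time in s.
With the tool pointing down it reaches from about 300 to 850 mm from the base axis. Payload 4.2 kg.
Tool frame: the origin (TCP) lies on the centre line of the jaws, within the pads' length; the fingertips stand 14 mm ahead of it and the grasp point (between the pads) lies 5 mm behind it (env.finger_overhang is the z of the fingertips in the tool frame, in mm); z points along the fingers, y is the line along which they close (so a half turn about z gives the same grasp; the last joint's range is limited). The gripper opens to 91 mm and grips with 3 to 60 N. Pads are 32 mm wide; open, the fingers measure 118 mm over their backs; the gripper's body (76 mm by 178 mm) begins 60 mm behind the grasp point.
Start: joints at [72.995, 18.312, 89.639, -0, 72.044, -1.146], TCP at [157.137, 553.127, 227.976] pointing down, gripper open.
Joint ranges: [-177.97, 177.97], [-48.28, 115.42], [12.27, 149.76], [-77.06, 257.06], [2.81, 150.46], [-146.56, 146.56]. Speed limits (degrees/s): [147.25, 147.25, 180, 180, 180, 180].

### API

Orientations are given as [roll, pitch, yaw] about the fixed x, y, z axes, in that order (R = Rz(yaw) Ry(pitch) Rx(roll)).
In Python, from workcell import sensors, viewer, env gives the robot as it stands. The module is installed in compiled form; this text tells all that it offers.
- The arm moves only by the tool step_arm, never from a script. Its argument "plan" is one flat list of numbers, 6 for each row, row after row: the shift along the tool's x, y, z in cm, then the turn, a rotation vector about the tool's x, y, z in rad. In form: [x, y, z, wx, wy, wz, x, y, z, wx, wy, wz, ...]. A call has 1 to 5 rows; each row shifts and turns the commanded pose from where the row before left it, along the tool's axes as they then stand; what a row does not reach is not made up. A row lasts 1/12 s, in which the tool goes at most 41.7 mm and 7.16 degrees, less where a joint would pass 70% of its speed; a pose out of reach is approached as far as the arm can. A call is refused whole if a number of a shift passes 4.17 or a number of a turn 0.125, either way. A call with a gripper value outside its range is refused whole. "hand" is the finger opening in cm, from 0 to 9.12, set as the call begins (left out, the last holds). The fingers move at their own pace and stop on an object; "newtons" is the grip in N (left out, the last holds). Time passes only in rows, so rows that do not move let the fingers close. It gives the time, the measured TCP pose, the force, the opening and the grip force at its end, in the units of the state.
- sensors.state(): the state, without advancing time (a new reading comes with each control period).
- viewer.grab_frame(name): name is "scene" or "top"; returns a dict with "img" (420x560x3 uint8, red, green, blue), "fx", "fy", "cx", "cy" (pixels), "position" and "attitude" of the camera in the world. Camera axes: x right, y down, z forward; pixel columns grow to the right and rows downward; lengths in mm; the calibration is good to about 2 mm. A picture is of the moment at which its call begins. There is no depth.
- env.job_done(): hands the job in; it is judged then, once.
Trained networks look in a picture, given as the dict that the camera call returned (one of the last four; its "shot" number tells which), for a name from the list of things; names that differ only in an ending like _2 or _b are one class to them, and where a whole thing is asked for, a point or a joint stands for the part that bears it (a point fixed in the world has none). Each returns a list of dicts, best first, with "score" (0 to 1); they miss things now and then, are a little off and sometimes report something else, mostly with a low value. They report only what shows in the picture. A call takes as long as a camera call.
- viewer.boxes_of(name, picture): "location" ([column, row] in pixels, amid what is visible of it).
- viewer.pinpoint(name, picture): "location" ([column, row] in pixels: a listed point, or the origin of a listed thing).
The state is a dict: "time_s": time; "qpos": joint angles; "qvel": joint speeds; "effort": joint torques, N m; "ee_pos": TCP position; "ee_rot": TCP orientation; "force": force on the tool from outside, world axes, zero at the start; "torque": the same for the moment, N m; "gripper_width": finger opening in mm; "gripper_force": force on a finger pad.
Only numpy, scipy, OpenCV 4.12 (cv2) and the standard library are available. Lean on these libraries where they do the work, as an engineer would, in place of code of your own. Each camera call takes 0.05 s, during which the arm holds its last target. There are 200 camera calls.

## Working session

There is one attempt and no reset: what is moved stays moved. The work goes in short steps, Python scripts to look and compute and a tool call to move; the robot and the scene stay as the last step left them, time stands still between calls to the robot, and variables do not carry over. Pictures are saved under pics/ and viewed, at most 14 in all, crops included, and the job is handed in when it is done.

Besides the shell and the picture viewer there is one more tool, called after "Call:" as a command line: name --argument value ..., lists and objects as JSON in quotes. step_arm: Moves the arm, as the interface text tells. Its arguments: {"type":"object","properties":{"plan":{"type":"array","items":{"type":"number"}},"hand":{"type":"number"},"newtons":{"type":"number"}},"required":["plan"]}

```bash
mkdir -p pics
cat > h.py <<'E'
import numpy as np, cv2
from scipy.spatial.transform import Rotation as R
from workcell import sensors, viewer, env
def rot(a):
    a=np.array(a,float)
    return a if a.shape==(3,3) else (R.from_quat(a).as_matrix() if a.size==4 else R.from_euler('xyz',a,degrees=True).as_matrix())
def ground(p,uv,z):
    d=rot(p['attitude'])@np.array([(uv[0]-p['cx'])/p['fx'],(uv[1]-p['cy'])/p['fy'],1])
    o=np.array(p['position'],float); return o+d*(z-o[2])/d[2]
def proj(p,X):
    c=rot(p['attitude']).T@(np.array(X,float)-p['position']); return [round(p['fx']*c[0]/c[2]+p['cx'],1),round(p['fy']*c[1]/c[2]+p['cy'],1)]
def tri(p1,u1,p2,u2):
    A=[];b=[]
    for p,u in((p1,u1),(p2,u2)):
        d=ground(p,u,0)-p['position'];d/=np.linalg.norm(d);M=np.eye(3)-np.outer(d,d);A.append(M);b.append(M@p['position'])
    return np.linalg.lstsq(np.vstack(A),np.hstack(b),rcond=None)[0]
def find(name,p,z,k=1):
    return [(d['score'].__round__(2),np.round(d['location']).tolist(),ground(p,d['location'],z).round(0)[:2].tolist()) for d in viewer.pinpoint(name,p)[:k]]
def save(p,n): cv2.imwrite('pics/'+n+'.png',p['img'][:,:,::-1])
E
python3 - <<'E'
from h import *
t=viewer.grab_frame('top');s=viewer.grab_frame('scene')
save(t,'t0');save(s,'s0')
for p in(t,s):
    print({k:v for k,v in p.items() if k!='img'})
    for n,z,k in[('jig',0,1),('guide_bar',58,1),('ball0',26,4),('mat',0,1),('bin',0,1),('supply',0,1),('tray',0,1),('tray_grip',75,1),('seat0',27,4),('offcut0_center',14,5),('blank0_center',22,5),('wax_tin',0,1),('gouge',0,1),('mallet',0,1)]:
        print(n,find(n,p,z,k))
print(env.finger_overhang, sensors.state())
E
```

```text
{'fx': 481.7568662816472, 'fy': 481.7568662816472, 'cx': 274.5753626501497, 'cy': 210.5930210473369, 'position': array([ 504.65016923,  -12.87204072, 1093.95734669]), 'attitude': array([-175.40631209,    1.98231604,  -90.98629716]), 'shot': 1}
jig [(0.68, [276.0, 207.0], [601.0, 20.0])]
guide_bar [(0.56, [274.0, 185.0], [644.0, 22.0])]
ball0 [(0.85, [306.0, 192.0], [632.0, -47.0])]
mat [(0.77, [156.0, 223.0], [570.0, 295.0])]
bin [(0.61, [160.0, 303.0], [388.0, 287.0])]
supply [(0.71, [424.0, 220.0], [566.0, -312.0])]
tray [(0.96, [280.0, 278.0], [441.0, 14.0])]
tray_grip [(0.97, [277.0, 283.0], [434.0, 19.0])]
seat0 [(0.96, [233.0, 196.0], [625.0, 115.0]), (0.75, [289.0, 187.0], [644.0, -11.0]), (0.68, [259.0, 187.0], [645.0, 56.0]), (0.65, [316.0, 183.0], [651.0, -71.0])]
offcut0_center [(0.47, [269.0, 288.0], [419.0, 38.0])]
blank0_center [(0.72, [445.0, 275.0], [443.0, -347.0])]
wax_tin [(0.56, [383.0, 131.0], [772.0, -228.0])]
gouge [(0.94, [277.0, 126.0], [790.0, 14.0])]
mallet [(0.7, [188.0, 140.0], [763.0, 221.0])]
{'fx': 433.81825050368536, 'fy': 433.81825050368536, 'cx': 28
[... 956 characters left out ...]
9.0], [766.0, 217.0])]
14.0 {'time_s': 1.5, 'qpos': array([ 7.29947617e+01,  1.83097280e+01,  8.96413589e+01, -1.08226211e-03,
        7.20441564e+01, -1.14815132e+00]), 'qvel': array([-0.06988329,  0.06944808,  0.04808835,  0.05773999,  0.05561427,
       -0.08876663]), 'effort': array([ 1.04338334e-03, -4.12349546e+01, -2.32228035e+01,  7.29756011e-02,
        3.77862412e-02,  9.01535316e-06]), 'ee_pos': array([157.13621322, 553.10335135, 227.98170569]), 'ee_rot': array([1.79995265e+02, 1.12468534e-03, 1.64143247e+02]), 'force': array([-0.05410923,  0.08994514, -0.21061087]), 'torque': array([ 0.03940437,  0.03957186, -0.02692423]), 'gripper_force': 0.0, 'gripper_width': 90.92563542721015}
```

```bash
python3 -c "
import cv2,numpy as np
a=cv2.imread('pics/t0.png');cv2.imwrite('pics/t0b.png',cv2.resize(a,(800,600)))
a=cv2.imread('pics/s0.png');cv2.imwrite('pics/s0b.png',cv2.resize(a,(800,600)))"
```

```text
(no output)
```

View pics/t0b.png

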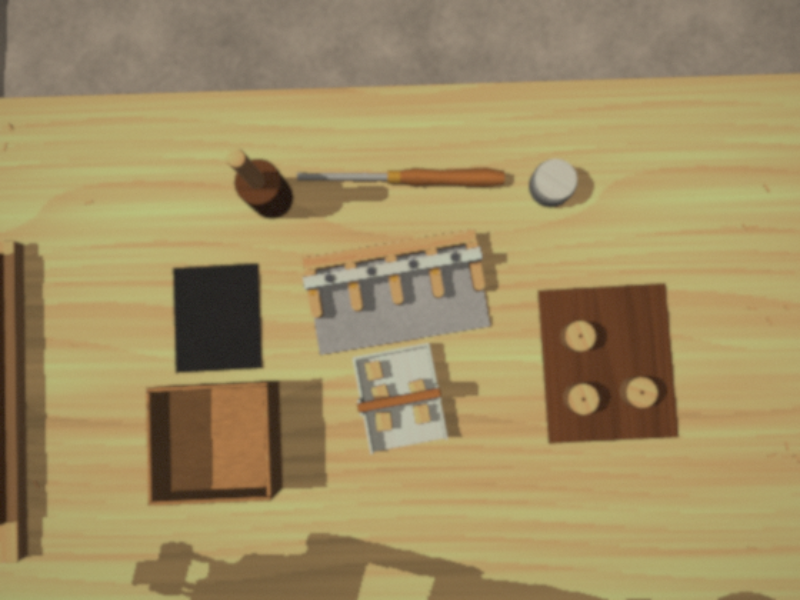

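View pics/s0b.png

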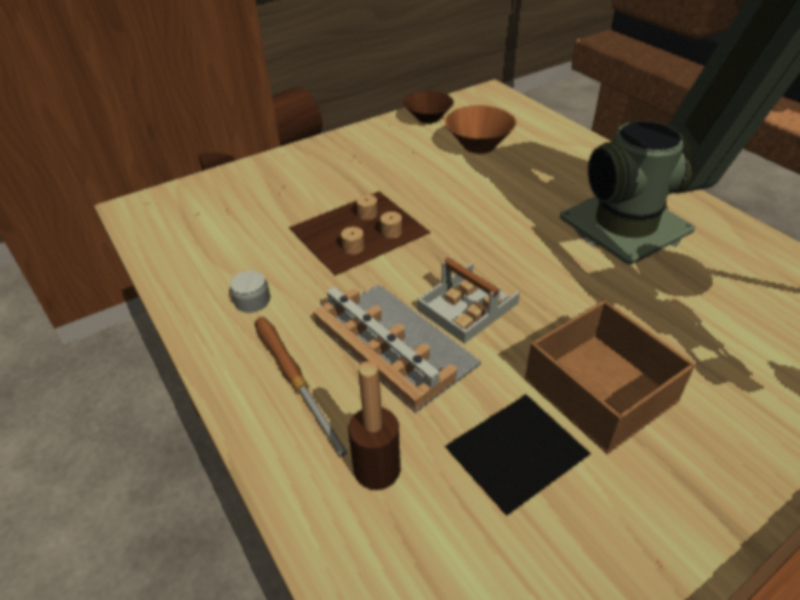

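Top view: five offcuts in the tray, whose handle runs (359,407)-(440,394). Three blanks sit at (580,336), (583,399) and (641,392). The mat is at (217,317), the bin at (215,442) and the jig at about (396,290). The scene view agrees. Next I'll refine the poses.

```bash
cat > m.py <<'E'
from h import *
from scipy.optimize import least_squares
def jigfit(t,s):
    obs=[]
    loc={'seat0':[(45,y,27) for y in(-96,-32,32,96)],'jig':[(0,0,0)],'guide_bar':[(45,0,58)],'ball0':[(32,y+26.75,26) for y in(-96,-32,32,96)]}
    for p in(t,s):
        for n,L in loc.items():
            for d in viewer.pinpoint(n,p)[:4]:
                if d['score']>.4: obs.append((p,d['location'],L,n))
    def W(q,l):
        c,sn=np.cos(q[2]),np.sin(q[2]);return np.array([q[0]+c*l[0]-sn*l[1],q[1]+sn*l[0]+c*l[1],l[2]])
    def f(q):
        r=[]
        for p,u,L,n in obs:
            e=[np.array(proj(p,W(q,l)))-u for l in L];r+=list(min(e,key=np.linalg.norm))
        return np.array(r)
    o=least_squares(f,[600,14,.12],loss='soft_l1',diff_step=1e-3)
    return o.x,f(o.x).reshape(-1,2),W
if __name__=='__main__':
    t=viewer.grab_frame('top');s=viewer.grab_frame('scene')
    q,r,W=jigfit(t,s);print('jig',q[:2].round(1),np.degrees(q[2]).round(2),np.linalg.norm(r,axis=1).round(1))
    hsv=cv2.cvtColor(t['img'],cv2.COLOR_RGB2HSV)
    m=((hsv[...,2]<50)).astype(np.uint8); m[:, :110]=0;m[:,200:]=0;m[:180]=0;m[262:]=0
    c=max(cv2.findContours(m,0,2)[0],key=cv2.contourArea)
    M=np.array([ground(t,x,4)[:2] for x in c[:,0]],np.float32);print('mat',cv2.minAreaRect(M))
    # handle: triangulate ; direction by segmentation
    roi=np.zeros(hsv.shape[:2],bool);roi[262:300,245:315]=1
    h=roi&(hsv[...,0]<14)&(hsv[...,1]>130)&(hsv[...,2]>60)
    c=max(cv2.findContours(h.astype(np.uint8),0,2)[0],key=cv2.contourArea)
    H=np.array([ground(t,x,83)[:2] for x in c[:,0]],np.float32);print('handle',len(H),cv2.minAreaRect(H))
    gt=viewer.pinpoint('tray_grip',t)[0]['location'];gs=viewer.pinpoint('tray_grip',s)[0]['location'];print('grip tri',tri(t,gt,s,gs).round(1))
    bt=viewer.pinpoint('bin',t)[0]['location'];bs=viewer.pinpoint('bin',s)[0]['location'];print('bin tri',tri(t,bt,s,bs).round(1))
    im=t['img'].copy()
    for l in [(68,y,34) for y in(-136,136)]+[(-65,y,8) for y in(-136,136)]+[(-8,y,34) for y in(-128,-64,0,64,128)]+[(36,-136,62),(36,136,62),(54,136,62),(54,-136,62)]:
        cv2.circle(im,tuple(int(round(v)) for v in proj(t,W(q,l))),1,(255,0,0),-1)
    im=np.hstack([cv2.resize(im[150:260,195:355],(800,550),interpolation=2)])
    cv2.imwrite('pics/jig.png',im[:,:,::-1])
    g=t['img'][170:320,360:490]; G=cv2.cvtColor(g,cv2.COLOR_RGB2HSV); k=((G[...,2]>140)).astype(np.uint8)
    k=k.copy(); 
    for c in cv2.findContours(k,0,2)[0]:
        if 200<cv2.contourArea(c)<700: (x,y),rad=cv2.minEnclosingCircle(c);print('blank',round(x+360,1),round(y+170,1),round(rad,1),ground(t,(x+360,y+170),40)[:2].round(1))
    np.set_printoptions(suppress=True)
E
python3 m.py
```

```text
jig [593.2  15.7] 6.74 [  0.9   2.3   4.3   3.8   1.2 177.4   3.6   3.9   2.9   2.5   1.    1.1
   4.2]
mat ((572.4262084960938, 304.5924072265625), (161.2972412109375, 132.7241668701172), 2.123634099960327)
handle 61 ((442.6456604003906, 14.089630126953125), (12.65853500366211, 118.08000183105469), 10.086791038513184)
grip tri [436.8  11.2  69.8]
bin tri [384.3 294.   -3.5]
```

View pics/jig.png

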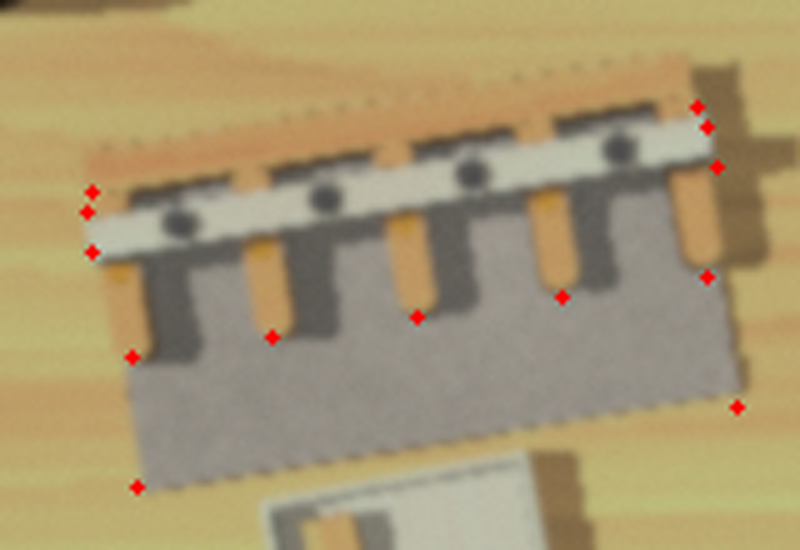

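Overlay: the fitted dots sit 2–5 mm off. I'll refit with pixels picked from this crop: apron corners (147,490) and (746,389), plus the nose tips and bar corners.

Run:
```python
from h import *
from scipy.optimize import least_squares
t=viewer.grab_frame('top')
pts=[((-65,136.5,8),(147,490)),((-65,-136.5,8),(746,389)),((-8,64,30),(276,337)),((-8,0,30),(420,312)),((-8,-64,30),(562,290)),((36,136.5,62),(94,264)),((36,-136.5,62),(715,158)),((45,96,67),(180,222)),((45,32,67),(326,197)),((45,-32,67),(472,173)),((45,-96,67),(620,148))]
def W(q,l):
    c,s=np.cos(q[2]),np.sin(q[2]);return [q[0]+c*l[0]-s*l[1],q[1]+s*l[0]+c*l[1],l[2]]
f=lambda q:np.array([np.array(proj(t,W(q,l)))-[195+u[0]/5,150+u[1]/5] for l,u in pts]).ravel()
o=least_squares(f,[598,14,.13],diff_step=1e-3,loss='soft_l1');q=o.x
print(q[:2].round(1),np.degrees(q[2]).round(2),f(q).reshape(-1,2).round(1).tolist())
for y in(-96,-32,32,96): print(y,np.round(W(q,(-38,y,0)),1),np.round(W(q,(45,y,0)),1))
print('binrim',ground(t,(149.8,309.5),90).round(1),[ground(t,(a/1.42857,b/1.42857),90)[:2].round(0).tolist() for a,b in((148,387),(279,381),(276,497),(150,503))])
for a,b in((580,335),(583,398),(641,391)): print('blank',ground(t,(a/1.42857,b/1.42857),41).round(1))
print('tray corners',[ground(t,(a/1.42857,b/1.42857),30)[:2].round(0).tolist() for a,b in((356,359),(432,344),(448,437),(371,451))])
```

```text
[594.   14.1] 7.45 [[-1.4, -0.7], [-1.2, 1.6], [0.1, -0.5], [-0.1, 0.2], [0.1, 0.3], [-0.7, -1.9], [0.2, 0.3], [-0.3, -0.7], [-0.1, -0.1], [0.1, 0.2], [0.0, 0.7]]
-96 [568.8 -86.    0. ] [651.1 -75.2   0. ]
-32 [560.5 -22.5   0. ] [642.8 -11.8   0. ]
32 [552.2  40.9   0. ] [634.5  51.7   0. ]
96 [543.9 104.4   0. ] [626.2 115.1   0. ]
binrim [385.1 283.2  90. ] [[466.0, 381.0], [472.0, 188.0], [306.0, 193.0], [299.0, 376.0]]
blank [ 532.3 -261.6   41. ]
blank [ 437.6 -262.4   41. ]
blank [ 446.7 -349.1   41. ]
tray corners [[502.0, 80.0], [523.0, -38.0], [381.0, -59.0], [362.0, 59.0]]
```

Call:
step_arm --plan '[0,0,0,0,0,0.112,0,0,0,0,0,0.112,0,0,0,0,0,0.112,0,0,0,0,0,0.112,0,0,0,0,0,0.112]' --hand 9.1 --newtons 40

```text
time_s: 2.67
ee_pos: [157.1, 553.1, 228.0]
ee_rot: [180.0, -0.0, 131.7]
force: [-0.1, -0.2, 0.0]
gripper_width: 90.9
gripper_force: 0.0
```

Call:
step_arm --plan '[0,0,0,0,0,0.112,0,0,0,0,0,0.112,0,0,0,0,0,0.112,0,0,0,0,0,0.112,0,0,0,0,0,0.112]'

```text
time_s: 3.08
ee_pos: [157.1, 553.1, 228.0]
ee_rot: [180.0, -0.0, 99.7]
force: [-0.8, -0.0, -0.2]
gripper_width: 91.1
gripper_force: 0.0
```

Call:
step_arm --plan '[-3.88,1.23,0,0,0,0,-3.88,1.23,0,0,0,0,-3.88,1.23,0,0,0,0,-3.88,1.23,0,0,0,0,-3.88,1.23,0,0,0,0]'

```text
time_s: 3.5
ee_pos: [251.7, 371.0, 228.0]
ee_rot: [180.0, -0.0, 100.0]
force: [0.8, -0.0, 0.3]
gripper_width: 91.2
gripper_force: 0.0
```

Call:
step_arm --plan '[-3.88,1.23,0,0,0,0,-3.88,1.23,0,0,0,0,-3.88,1.23,0,0,0,0,-3.88,1.23,0,0,0,0,-3.88,1.23,0,0,0,0]'

```text
time_s: 3.92
ee_pos: [345.9, 190.5, 228.3]
ee_rot: [179.9, -0.0, 100.0]
force: [0.7, 0.2, 0.2]
gripper_width: 91.1
gripper_force: 0.0
```

Call:
step_arm --plan '[-3.88,1.23,0,0,0,0,-3.88,1.23,0,0,0,0,-3.88,1.23,0,0,0,0,-3.88,1.23,0,0,0,0,-3.88,1.23,0,0,0,0]'

```text
time_s: 4.33
ee_pos: [440.1, 9.8, 228.3]
ee_rot: [179.9, -0.0, 99.9]
force: [0.3, 0.7, -0.2]
gripper_width: 91.0
gripper_force: 0.0
```

Call:
step_arm --plan '[0,0,0,0,0,0,0,0,0,0,0,0]'

```text
time_s: 4.5
ee_pos: [440.1, 10.2, 227.8]
ee_rot: [-180.0, -0.0, 99.7]
force: [-0.4, 0.1, -0.2]
gripper_width: 90.9
gripper_force: 0.0
```

Call:
step_arm --plan '[0,0,3.9,0,0,0,0,0,3.9,0,0,0,0,0,3.0,0,0,0,0,0,3.0,0,0,0,0,0,2.0,0,0,0]'

```text
time_s: 4.92
ee_pos: [437.4, 13.4, 67.8]
ee_rot: [-179.8, -0.1, 100.1]
force: [-0.3, -0.1, -0.1]
gripper_width: 91.0
gripper_force: 0.0
```

Call:
step_arm --plan '[0,0,0,0,0,0,0,0,0,0,0,0,0,0,0,0,0,0,0,0,0,0,0,0,0,0,0,0,0,0]' --hand 0.8

```text
time_s: 5.33
ee_pos: [440.7, 12.1, 71.4]
ee_rot: [179.8, 0.0, 100.0]
force: [-0.7, 0.5, -0.1]
gripper_width: 60.5
gripper_force: 0.0
```

Call:
step_arm --plan '[0,0,0,0,0,0,0,0,0,0,0,0,0,0,0,0,0,0,0,0,0,0,0,0,0,0,0,0,0,0]'

```text
time_s: 5.75
ee_pos: [439.7, 11.8, 70.0]
ee_rot: [180.0, -0.0, 100.0]
force: [0.5, -0.4, -0.1]
gripper_width: 26.8
gripper_force: 0.0
```

Call:
step_arm --plan '[0,0,-1,0,0,0,0,0,-1,0,0,0,0,0,-1,0,0,0,0,0,-1,0,0,0,0,0,-1,0,0,0]'

```text
time_s: 6.17
ee_pos: [438.8, 11.8, 119.8]
ee_rot: [-179.9, -0.0, 100.0]
force: [-0.2, -0.3, -3.7]
gripper_width: 13.4
gripper_force: 40.0
```

Run:
```python
from h import *
t=viewer.grab_frame('top');s=viewer.grab_frame('scene')
print(tri(t,viewer.pinpoint('tray_grip',t)[0]['location'],s,viewer.pinpoint('tray_grip',s)[0]['location']).round(1))
cv2.imwrite('pics/lift.png',np.vstack([cv2.resize(t['img'][190:340,130:400],(540,300)),cv2.resize(s['img'][110:260,200:470],(540,300))])[:,:,::-1])
```

```text
Traceback (most recent call last):
IndexError: list index out of range
```

Run:
```python
from h import *
t=viewer.grab_frame('top');s=viewer.grab_frame('scene')
print(sensors.state()['force'],sensors.state()['gripper_width'],sensors.state()['torque'],[len(viewer.pinpoint('tray_grip',p)) for p in(t,s)])
cv2.imwrite('pics/lift.png',np.hstack([cv2.resize(t['img'][200:340,200:370],(400,330)),cv2.resize(s['img'][110:260,250:430],(400,330))])[:,:,::-1])
```

```text
[-0.46706983 -0.2075971  -3.79445737] 13.709989979869807 [-0.10802906  0.07959308  0.03971964] [2, 2]
```

View pics/lift.png

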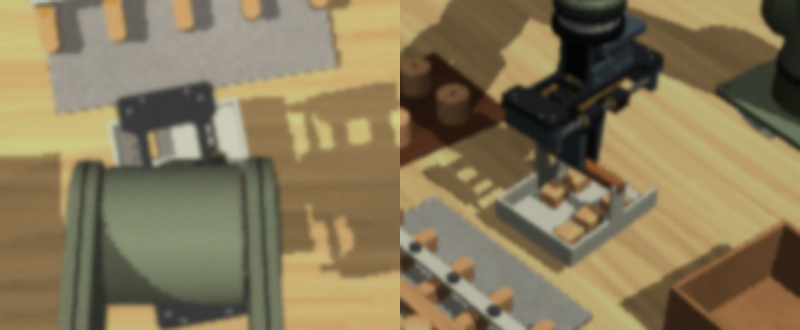

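Call:
step_arm --plan '[0,0,-2,0,0,0,0,0,-3,0,0,0,0,0,-3,0,0,0,0,0,-2,0,0,0.087,0,0,-1,0,0,0.087]'

```text
time_s: 6.93
ee_pos: [440.8, 11.9, 232.3]
ee_rot: [179.8, -0.0, 89.8]
force: [0.9, 1.5, -3.6]
gripper_width: 13.6
gripper_force: 40.0
```

Call:
step_arm --plan '[1.2,0,0,0,0,0,2.4,0,0,0,0,0,2.4,-0.1,0,0,0,0,2.4,-0.2,0,0,0,0,2.4,-0.2,0,0,0,0]'

```text
time_s: 7.35
ee_pos: [434.0, 120.7, 229.1]
ee_rot: [-179.9, 0.0, 90.0]
force: [-0.4, 0.2, -3.2]
gripper_width: 13.4
gripper_force: 40.0
```

Call:
step_arm --plan '[2.4,-0.2,0,0,0,0,2.4,-0.2,0,0,0,0,2.4,-0.1,0,0,0,0,2.4,-0.1,0,0,0,0,2.4,0,0,0,0,0]'

```text
time_s: 7.77
ee_pos: [427.8, 240.8, 229.0]
ee_rot: [-179.9, 0.1, 90.0]
force: [0.6, -0.1, -3.2]
gripper_width: 13.5
gripper_force: 40.0
```

Call:
step_arm --plan '[2.4,0,0,0,0,0,1.6,0,0,0,0,0,0.6,0,0,0,0,0,0,0,0,0,0,0,0,0,0,0,0,0]'

```text
time_s: 8.18
ee_pos: [428.2, 285.1, 229.2]
ee_rot: [-179.9, 0.1, 90.0]
force: [-0.2, -0.0, -3.5]
gripper_width: 13.7
gripper_force: 40.0
```

Run:
```python
from h import *
t=viewer.grab_frame('top');s=viewer.grab_frame('scene')
cv2.imwrite('pics/over.png',np.hstack([cv2.resize(t['img'][200:370,80:280],(400,340)),cv2.resize(s['img'][130:330,320:560],(400,340))])[:,:,::-1])
```

```text
(no output)
```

View pics/over.png

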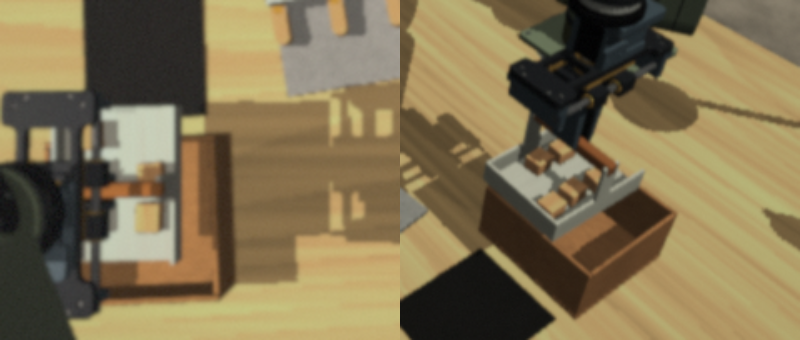

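Call:
step_arm --plan '[0,0,0,-0.06,0,0,0,0,0,-0.06,0,0,0,0,0,-0.06,0,0,0,0,0,-0.06,0,0,0,0,0,-0.06,0,0]'

```text
time_s: 8.7
ee_pos: [428.5, 284.5, 230.1]
ee_rot: [162.7, -0.0, 89.9]
force: [0.5, 0.2, -4.0]
gripper_width: 13.4
gripper_force: 40.0
```

Call:
step_arm --plan '[0,0,0,-0.03,0,0,0,0,0,-0.03,0,0,0,0,0,-0.03,0,0,0,0,0,-0.03,0,0,0,0,0,-0.03,0,0]'

```text
time_s: 9.12
ee_pos: [428.3, 284.3, 229.9]
ee_rot: [154.2, 0.0, 89.9]
force: [-0.3, -0.1, -2.8]
gripper_width: 13.3
gripper_force: 40.0
```

Call:
step_arm --plan '[0,0,0,-0.04,0,0,0,0,0,-0.04,0,0,0,0,0,-0.04,0,0,0,0,0,-0.04,0,0,0,0,0,-0.04,0,0]'

```text
time_s: 9.53
ee_pos: [428.5, 284.4, 230.0]
ee_rot: [142.7, -0.0, 89.9]
force: [-0.4, 0.2, -2.8]
gripper_width: 13.9
gripper_force: 40.0
```

Call:
step_arm --plan '[0,0,0,-0.04,0,0,0,0,0,-0.04,0,0,0,0,0,-0.02,0,0,0,0,0,0,0,0,0,0,0,0,0,0]'

```text
time_s: 9.95
ee_pos: [428.4, 285.0, 229.9]
ee_rot: [137.1, -0.0, 89.9]
force: [-0.3, 1.0, -2.5]
gripper_width: 13.7
gripper_force: 40.0
```

Run:
```python
from h import *
t=viewer.grab_frame('top');s=viewer.grab_frame('scene')
print(sensors.state()['force'])
cv2.imwrite('pics/tip.png',np.hstack([cv2.resize(t['img'][200:370,80:280],(400,340)),cv2.resize(s['img'][130:330,320:560],(400,340))])[:,:,::-1])
```

```text
[-0.34137653  0.07219625 -2.53094224]
```

View pics/tip.png

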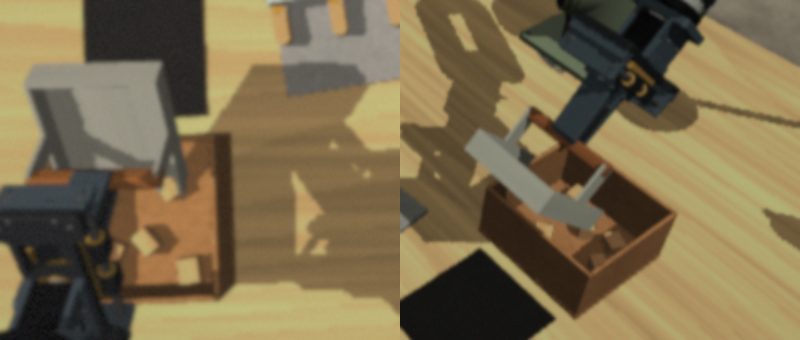

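Offcuts are in the bin and the tray looks empty. Levelling it and carrying it to the mat.

Call:
step_arm --plan '[0,0,0,0.1,0,0,0,0,0,0.1,0,0,0,0,0,0.1,0,0,0,0,0,0.1,0,0,0,0,0,0.1,0,0]'

```text
time_s: 10.47
ee_pos: [429.2, 284.4, 230.8]
ee_rot: [163.4, 0.1, 89.8]
force: [0.1, -0.9, -3.0]
gripper_width: 13.9
gripper_force: 40.0
```

Call:
step_arm --plan '[0,0,0,0.1,0,0,0,0,0,0.1,0,0,0,0,0,0.05,0,0,0.2,2,0,0,0,0,0.4,3,0,0,0,0]'

```text
time_s: 10.88
ee_pos: [479.2, 289.1, 232.0]
ee_rot: [177.6, 0.3, 89.7]
force: [-0.2, 0.3, -3.4]
gripper_width: 13.3
gripper_force: 40.0
```

Call:
step_arm --plan '[0.4,3,0,0,0,0,0.4,3,0,0,0,0,0.4,2.3,0,0,0,0,0,1,0,0,0,0,0,0,0,0,0,0]'

```text
time_s: 11.3
ee_pos: [574.4, 301.0, 234.9]
ee_rot: [177.5, 0.3, 89.7]
force: [-0.5, 0.0, -3.9]
gripper_width: 13.9
gripper_force: 40.0
```

Run:
```python
from h import *
t=viewer.grab_frame('top');s=viewer.grab_frame('scene')
print(sensors.state()['ee_pos'],sensors.state()['ee_rot'])
for n in('tray','tray_grip','offcut0_center'):
    a,b=viewer.pinpoint(n,t),viewer.pinpoint(n,s); print(n,[(d['score'],np.round(d['location'])) for d in a+b])
    if a and b: print(tri(t,a[0]['location'],s,b[0]['location']).round(1))
cv2.imwrite('pics/mat.png',np.hstack([cv2.resize(t['img'][170:370,80:280],(400,400)),cv2.resize(s['img'][150:390,280:520],(400,400))])[:,:,::-1])
```

```text
[571.25981464 300.99802536 235.11884612] [177.64281406   0.30493585  89.7120425 ]
tray [(0.78, array([131., 214.])), (0.57, array([370., 272.])), (0.45, array([248., 171.]))]
[577.2 305.8 150.3]
tray_grip [(0.62, array([422., 220.])), (0.61, array([119., 217.])), (0.58, array([374., 243.])), (0.26, array([174., 209.]))]
[466.6 -79.4  10.3]
offcut0_center [(0.71, array([120., 216.])), (0.62, array([127., 299.])), (0.25, array([277., 209.])), (0.74, array([176., 208.])), (0.61, array([436., 287.]))]
[716.4 209.1 370.6]
```

View pics/mat.png

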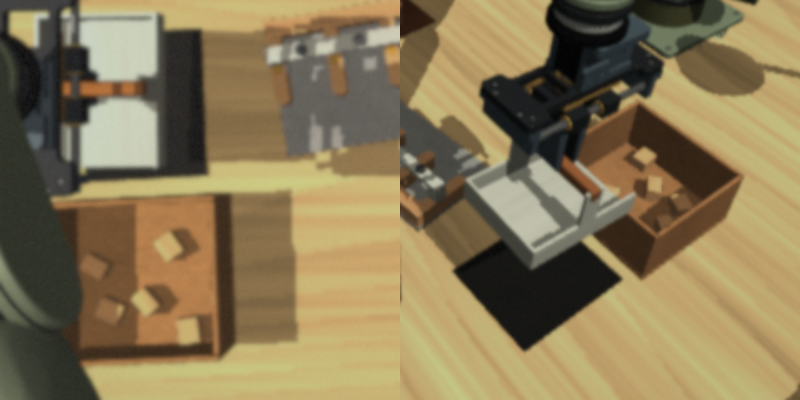

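Image shows five offcuts in the bin and an empty tray above the mat. Correct the 2.4° roll and lower.

Call:
step_arm --plan '[0.2,0,0,0.041,0,0,0,0,3,0,0,0,0,0,4,0,0,0,0,0,3.5,0,0,0,0,0,2.5,0,0,0]'

```text
time_s: 12.12
ee_pos: [570.4, 302.3, 102.6]
ee_rot: [-179.9, 0.4, 89.8]
force: [-0.1, 0.6, -3.2]
gripper_width: 13.8
gripper_force: 40.0
```

Call:
step_arm --plan '[0,0,0.8,0,0,0,0,0,0,0,0,0,0,0,0,0,0,0]'

```text
time_s: 12.37
ee_pos: [572.9, 303.5, 98.5]
ee_rot: [179.8, 0.2, 89.8]
force: [0.3, 0.6, -3.2]
gripper_width: 13.6
gripper_force: 40.0
```

Call:
step_arm --plan '[0,0,0.4,0,0,0,0,0,0,0,0,0]'

```text
time_s: 12.53
ee_pos: [572.9, 303.4, 94.4]
ee_rot: [179.8, 0.2, 89.7]
force: [0.5, 0.3, -2.3]
gripper_width: 13.4
gripper_force: 40.0
```

Call:
step_arm --plan '[0,0,0.4,0,0,0,0,0,0,0,0,0]'

```text
time_s: 12.7
ee_pos: [573.4, 303.5, 93.6]
ee_rot: [179.6, 0.1, 89.7]
force: [-2.7, -1.6, 12.2]
gripper_width: 13.6
gripper_force: 40.0
```

Call:
step_arm --plan '[0,0,0.4,0,0,0,0,0,0,0,0,0]'

```text
time_s: 12.87
ee_pos: [573.4, 303.5, 93.5]
ee_rot: [179.6, 0.1, 89.7]
force: [-9.2, -5.8, 30.2]
gripper_width: 13.6
gripper_force: 40.1
```

Call:
step_arm --plan '[0,0,0.3,0,0,0,0,0,0,0,0,0]'

```text
time_s: 13.03
ee_pos: [573.4, 303.5, 93.5]
ee_rot: [179.5, 0.1, 89.7]
force: [-12.6, -6.9, 44.7]
gripper_width: 13.5
gripper_force: 40.1
```

Call:
step_arm --plan '[0,0,-0.9,0,0,0,0,0,0,0,0,0]'

```text
time_s: 13.2
ee_pos: [574.0, 303.8, 95.4]
ee_rot: [179.5, 0.1, 89.7]
force: [0.3, -0.1, -2.9]
gripper_width: 13.2
gripper_force: 40.0
```

Call:
step_arm --plan '[0,0,0,0,0,0,0,0,0,0,0,0,0,0,0,0,0,0,0,0,0,0,0,0,0,0,0,0,0,0]' --hand 6

```text
time_s: 13.62
ee_pos: [572.2, 302.9, 90.6]
ee_rot: [179.9, 0.3, 89.7]
force: [1.0, 0.4, 0.0]
gripper_width: 43.8
gripper_force: 0.0
```

Call:
step_arm --plan '[0,0,-1,0,0,0,0,0,-3,0,0,0,0,0,-4,0,0,0,0,0,-4,0,0,0,0,0,0,0,0,0]'

```text
time_s: 14.03
ee_pos: [575.9, 305.6, 221.5]
ee_rot: [179.0, -0.2, 89.7]
force: [1.8, 1.1, 1.3]
gripper_width: 60.1
gripper_force: 0.0
```

Call:
step_arm --plan '[-3,-1.8,-1,0,0,0,-3,-1.8,-1,0,0,0,-3,-1.8,-1,0,0,0,-3,-1.8,-1,0,0,0,-3,-1.8,-1,0,0,0]'

```text
time_s: 14.45
ee_pos: [480.2, 153.0, 262.8]
ee_rot: [179.8, 0.3, 89.8]
force: [0.8, -0.8, -0.8]
gripper_width: 60.1
gripper_force: 0.0
```

Call:
step_arm --plan '[-3,-1.8,0,0,0,0,-3,-1.8,0,0,0,0,-3,-1.8,0,0,0,0,-3,-1.8,0,0,0,0,-3,-1.8,0,0,0,0]'

```text
time_s: 14.87
ee_pos: [389.5, 3.4, 263.1]
ee_rot: [179.8, 0.3, 89.8]
force: [1.1, -1.3, 0.2]
gripper_width: 60.2
gripper_force: 0.0
```

Call:
step_arm --plan '[-3,-1.8,0,0,0,0,-3,-1.8,0,0,0,0,0,0,0,0,0,-0.07,0,0,0,0,0,-0.07,0,0,0,0,0,0]'

```text
time_s: 15.28
ee_pos: [354.0, -55.9, 263.3]
ee_rot: [179.8, 0.3, 97.7]
force: [0.3, 0.7, 0.8]
gripper_width: 60.0
gripper_force: 0.0
```

Run:
```python
from h import *
t=viewer.grab_frame('top');s=viewer.grab_frame('scene');save(t,'t2');save(s,'s2')
st=sensors.state();print(st['ee_pos'].round(1),st['ee_rot'].round(2))
for n in('tray','tray_grip','mat'):
    a,b=viewer.pinpoint(n,t),viewer.pinpoint(n,s); print(n,[(d['score'],np.round(d['location'])) for d in a+b])
    if a and b: print(tri(t,a[0]['location'],s,b[0]['location']).round(1))
cv2.imwrite('pics/t2b.png',cv2.resize(t['img'][130:330,100:500],(800,400),interpolation=2)[:,:,::-1])
cv2.imwrite('pics/jig2.png',cv2.resize(t['img'][150:260,195:355],(800,550),interpolation=2)[:,:,::-1])
```

```text
[354.4 -55.3 263.1] [179.87   0.29  97.65]
tray [(0.63, array([152., 219.])), (0.96, array([364., 314.]))]
[575.5 306.4   7.9]
tray_grip [(0.21, array([261., 192.])), (0.61, array([365., 293.])), (0.47, array([422., 245.]))]
[570.7 148.8 -48.4]
mat [(0.24, array([140., 221.]))]
```

View pics/t2b.png

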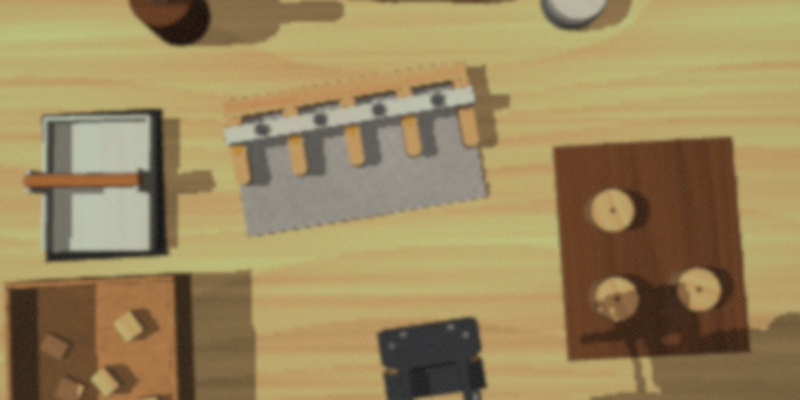

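View pics/jig2.png

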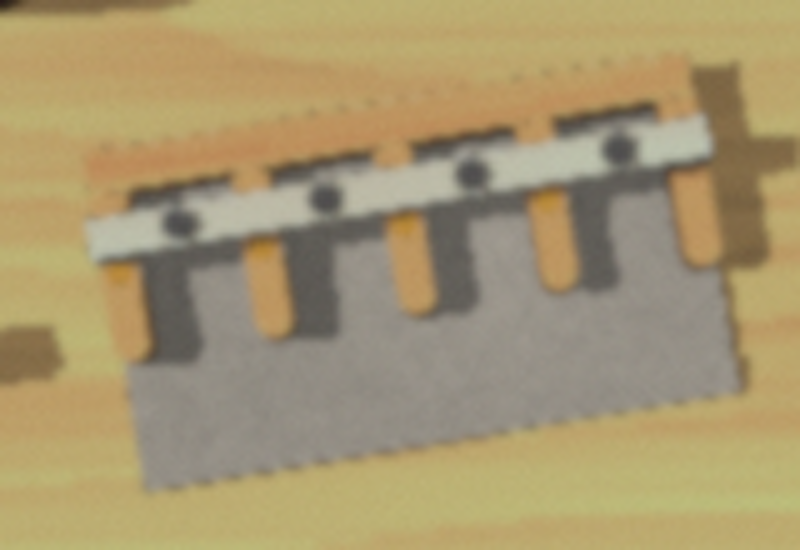

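Picture: the tray stands on the mat with dark margin visible around it. The blanks are unmoved at (613,210), (615,298) and (700,289). The jig noses are clear. Refitting the jig without the rounding bug.

```bash
sed -i "s/return \[round(p\['fx'\]\*c\[0\]\/c\[2\]+p\['cx'\],1),round(p\['fy'\]\*c\[1\]\/c\[2\]+p\['cy'\],1)\]/return [p['fx']*c[0]\/c[2]+p['cx'],p['fy']*c[1]\/c[2]+p['cy']]/" h.py
cat > j.py <<'E'
from h import *
from scipy.optimize import least_squares
def W(q,l):
    c,s=np.cos(q[2]),np.sin(q[2]);return [q[0]+c*l[0]-s*l[1],q[1]+s*l[0]+c*l[1],l[2]]
def blanks(t):
    # bright wood discs on the dark board: local disc-colour centroid, top at z=41
    g=cv2.cvtColor(t['img'],cv2.COLOR_RGB2HSV);m=np.zeros(g.shape[:2],np.uint8);a=slice(195,312);b=slice(376,474)
    k=(g[...,2]>110)&(g[...,0]>10); m[a,b]=k[a,b]; m=cv2.morphologyEx(m,cv2.MORPH_OPEN,np.ones((5,5)))
    out=[]
    for c in cv2.findContours(m,0,2)[0]:
        if cv2.contourArea(c)>150:
            (x,y),r=cv2.minEnclosingCircle(c); 
            if r<20: out.append(((round(x,1),round(y,1),round(r,1)),ground(t,(x,y),41)[:2].round(1).tolist()))
    return out
if __name__=='__main__':
    t=viewer.grab_frame('top')
    pts=[((-65,136.5,8),(147,490)),((-65,-136.5,8),(744,391)),((-8,64,30),(276,337)),((-8,0,30),(420,313)),((-8,-64,30),(562,290)),((-8,-128,30),(702,266)),((-8,128,30),(138,361)),((45,96,67),(180,222)),((45,32,67),(326,197)),((45,-32,67),(472,173)),((45,-96,67),(620,148))]
    f=lambda q:np.array([np.array(proj(t,W(q,l)))-[194.6+u[0]/5,149.6+u[1]/5] for l,u in pts]).ravel()
    o=least_squares(f,[598,14,.14],x_scale=[1,1,.01],loss='soft_l1');q=o.x;np.save('q.npy',q)
    print(q.round(1),np.degrees(q[2]).round(2),f(q).reshape(-1,2).round(1).tolist())
    for y in(-96,-32,32,96): print(y,np.round(W(q,(-38,y,0)),1),np.round(W(q,(45,y,0)),1))
    print(blanks(t))
E
python3 j.py
```

```text
[5.949e+02 1.440e+01 1.000e-01] 8.38 [[-0.5, 0.2], [-0.3, 0.1], [0.5, -0.0], [0.2, 0.0], [0.3, -0.2], [0.9, -0.1], [-0.3, -0.1], [-0.3, 0.0], [-0.2, 0.1], [-0.0, -0.0], [-0.2, 0.0]]
-96 [571.3 -86.1   0. ] [653.4 -74.    0. ]
-32 [562.  -22.8   0. ] [644.1 -10.7   0. ]
32 [552.7  40.5   0. ] [634.8  52.6   0. ]
96 [543.3 103.8   0. ] [625.5 115.9   0. ]
[((406.0, 278.5, 12.3), [437.9, -258.0]), ((448.1, 274.4, 11.8), [445.2, -347.9]), ((404.1, 235.0, 12.5), [531.3, -257.6])]
```

```bash
cat > g.py <<'E'
from h import *
import sys
def seq(*wps):
    st=sensors.state();p=st['ee_pos'];Rm=rot(st['ee_rot']);print('at',p.round(1),st['ee_rot'].round(2),'F',st['force'].round(1))
    for (w,n) in wps:
        d=Rm.T@(np.array(w,float)-p)/10; print(w,n,'rows of',(d/n).round(3));p=np.array(w,float)
E
python3 - <<'E'
from g import *
Rm=rot([180,0,98.4])
def d(a,b): return (Rm.T@(np.array(b,float)-a)/10).round(2)
print(d(sensors.state()['ee_pos'],(531.5,-260,110)), 'A->lane0',d((531.5,-260,110),(571.3,-86.1,110)), sensors.state()['ee_pos'])
E
```

```text
[-22.87  14.53  15.26] A->lane0 [16.62  6.48  0.  ] [354.37278145 -55.0242201  262.62414964]
```

Call:
step_arm --plan '[0,0,0,0,0,-0.013,-2.86,1.82,1.9,0,0,0,-2.86,1.82,1.9,0,0,0,-2.86,1.82,1.9,0,0,0,-2.86,1.82,1.9,0,0,0]' --hand 7 --newtons 20

```text
time_s: 16.15
ee_pos: [444.3, -159.1, 186.6]
ee_rot: [179.9, 0.3, 98.5]
force: [0.2, 1.0, 0.1]
gripper_width: 70.0
gripper_force: 0.0
```

Call:
step_arm --plan '[-2.86,1.82,1.9,0,0,0,-2.86,1.82,1.9,0,0,0,-2.86,1.82,1.9,0,0,0,-2.86,1.82,1.9,0,0,0,0,0,0,0,0,0]'

```text
time_s: 16.57
ee_pos: [534.7, -264.3, 107.0]
ee_rot: [-179.9, 0.2, 98.4]
force: [-0.3, -0.6, -0.8]
gripper_width: 70.1
gripper_force: 0.0
```

Run:
```python
from g import *
from j import blanks
seq(((531.5,-260,22),4))
s=viewer.grab_frame('scene')
a=s['img'][90:240,170:320];cv2.imwrite('pics/a1.png',cv2.resize(a,(450,450))[:,:,::-1])
```

```text
at [ 534.7 -264.3  107. ] [-179.93    0.24   98.42] F [-0.3 -0.6 -0.8]
(531.5, -260, 22) 4 rows of [ 0.127 -0.06   2.125]
```

View pics/a1.png

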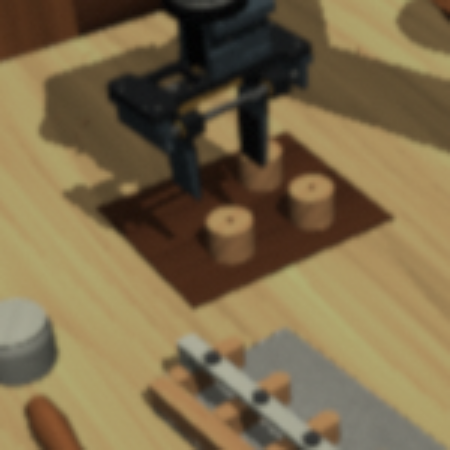

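Call:
step_arm --plan '[0,0,3,0,0,0,0,0,0,0,0,0]'

```text
time_s: 16.78
ee_pos: [529.6, -259.0, 78.6]
ee_rot: [-179.7, -0.0, 98.5]
force: [-2.0, 0.2, -0.8]
gripper_width: 69.8
gripper_force: 0.0
```

Run:
```python
from g import *
seq(((531.5,-260,22),4))
s=viewer.grab_frame('scene')
d=viewer.pinpoint('blank0_center',s);print([(e['score'],np.round(e['location']).tolist(),ground(s,e['location'],22)[:2].round(1).tolist()) for e in d])
```

```text
at [ 529.6 -259.    78.6] [-1.7969e+02 -1.0000e-02  9.8520e+01] F [-2.   0.2 -0.8]
(531.5, -260, 22) 4 rows of [-0.031  0.052  1.415]
[(0.38, [254.0, 143.0], [447.3, -360.3])]
```

Call:
step_arm --plan '[0,0.1,2.5,0,0,0,0,0,2,0,0,0,0,0,1.1,0,0,0,0,0,0,0,0,0]'

```text
time_s: 17.22
ee_pos: [532.5, -260.0, 25.4]
ee_rot: [-180.0, 0.2, 98.5]
force: [-0.1, -0.3, 0.0]
gripper_width: 70.2
gripper_force: 0.0
```

Call:
step_arm --plan '[0,0,0,0,0,0,0,0,0,0,0,0,0,0,0,0,0,0,0,0,0,0,0,0,0,0,0,0,0,0]' --hand 4

```text
time_s: 17.63
ee_pos: [534.1, -261.3, 27.3]
ee_rot: [179.8, 0.3, 98.5]
force: [-0.7, 0.4, 4.8]
gripper_width: 46.0
gripper_force: 20.0
```

Call:
step_arm --plan '[0,0,0,0,0,0,0,0,0,0,0,0]'

```text
time_s: 17.8
ee_pos: [534.2, -261.3, 27.3]
ee_rot: [179.8, 0.3, 98.5]
force: [-0.9, 0.6, 5.7]
gripper_width: 45.2
gripper_force: 20.0
```

Call:
step_arm --plan '[0,0,-2,0,0,0,0,0,-3,0,0,0,0,0,-3,0,0,0,1,0.4,0,0,0,0,2.6,1.0,0,0,0,0]'

```text
time_s: 18.22
ee_pos: [543.1, -225.5, 108.0]
ee_rot: [179.7, 0.5, 98.3]
force: [1.0, -0.5, -0.7]
gripper_width: 45.7
gripper_force: 20.0
```

Call:
step_arm --plan '[3,1.1,0,0,0,0,3,1.1,0,0,0,0,3,1.1,0,0,0,0,2.6,1,0,0,0,0,1.6,0.53,0,0,0,0]'

```text
time_s: 18.63
ee_pos: [570.3, -82.3, 104.8]
ee_rot: [179.9, 0.2, 98.6]
force: [0.7, 0.3, 0.4]
gripper_width: 45.9
gripper_force: 20.0
```

Call:
step_arm --plan '[0,0,0,0,0,0,0,0,0,0,0,0,0,0,0,0,0,0,0,0,0,0,0,0,0,0,0,0,0,0]'

```text
time_s: 19.05
ee_pos: [570.0, -86.3, 105.2]
ee_rot: [179.9, 0.3, 98.4]
force: [0.5, -0.3, -0.5]
gripper_width: 45.4
gripper_force: 20.0
```

Run:
```python
from g import *
seq(((571.3,-86.1,60),1))
```

```text
at [570.  -86.3 105.2] [179.93   0.29  98.42] F [ 0.5 -0.3 -0.5]
(571.3, -86.1, 60) 1 rows of [0.02  0.13  4.517]
```

Call:
step_arm --plan '[0,0.1,2.5,0,0,0,0,0,2.5,0,0,0,0,0,1.3,0,0,0,0,0,0.5,0,0,0,0,0,0,0,0,0]'

```text
time_s: 19.47
ee_pos: [570.4, -86.0, 36.1]
ee_rot: [-179.9, 0.2, 98.4]
force: [0.4, -0.3, 0.2]
gripper_width: 45.7
gripper_force: 20.0
```

Call:
step_arm --plan '[0,0,0.3,0,0,0,0,0,0,0,0,0,0,0,0,0,0,0]'

```text
time_s: 19.72
ee_pos: [572.0, -85.7, 35.2]
ee_rot: [179.8, 0.3, 98.5]
force: [-0.7, 0.0, -0.6]
gripper_width: 45.9
gripper_force: 20.0
```

Run:
```python
from g import *
seq(((571.3,-86.1,60),1))
s=viewer.grab_frame('scene');a=s['img'][160:310,170:370];cv2.imwrite('pics/a2.png',cv2.resize(a,(800,600),interpolation=2)[:,:,::-1])
```

```text
at [572.  -85.7  35.2] [179.82   0.31  98.49] F [-0.7  0.  -0.6]
(571.3, -86.1, 60) 1 rows of [-0.047 -0.066 -2.482]
```

View pics/a2.png

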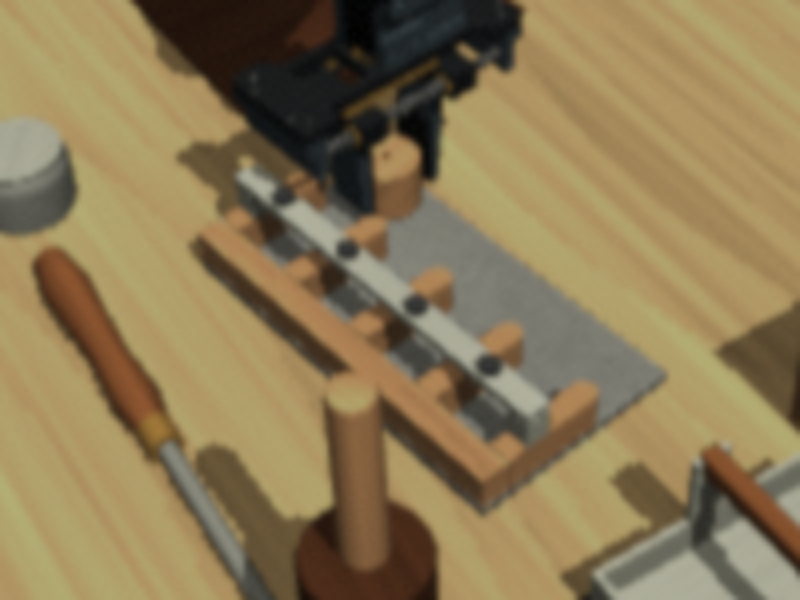

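Image: blank held at (395,175), just over the apron in front of lane 0. Release it, move behind it with closed fingers.

Call:
step_arm --plan '[0,0,0.15,0,0,0,0,0,0,0,0,0,0,0,0,0,0,0]' --hand 5.8

```text
time_s: 20.02
ee_pos: [571.5, -85.4, 33.1]
ee_rot: [179.9, 0.3, 98.5]
force: [0.1, -0.2, -0.4]
gripper_width: 57.4
gripper_force: 0.0
```

Call:
step_arm --plan '[0,0,0,0,0,0,0,0,-1,0,0,0,0,0,-2.5,0,0,0,0,0,-2,0,0,0,0,0,0,0,0,0]'

```text
time_s: 20.43
ee_pos: [574.2, -85.6, 92.5]
ee_rot: [179.4, 0.4, 98.5]
force: [0.7, 0.1, 0.3]
gripper_width: 57.7
gripper_force: 0.0
```

Call:
step_arm --plan '[0,-2,0,0,0,0,0,-3,0,0,0,0,0,-1.5,0,0,0,0,0,0,0,0,0,0,0,0,0,0,0,0]' --hand 0

```text
time_s: 20.85
ee_pos: [506.9, -94.9, 88.1]
ee_rot: [179.9, 0.3, 98.5]
force: [0.3, 1.0, 0.5]
gripper_width: 27.8
gripper_force: 0.0
```

Call:
step_arm --plan '[0,0,2,0,0,0,0,0,2,0,0,0,0,0,1.0,0,0,0,0,0,0,0,0,0,0,0,0,0,0,0]'

```text
time_s: 21.27
ee_pos: [507.7, -95.0, 37.4]
ee_rot: [179.9, 0.3, 98.5]
force: [0.6, 0.2, 1.1]
gripper_width: 0.2
gripper_force: 0.0
```

Run:
```python
from g import *
from j import W,blanks
q=np.load('q.npy')
def loc():
    p=sensors.state()['ee_pos'];c,s=np.cos(q[2]),np.sin(q[2]);a=p[:2]-q[:2];return (c*a[0]+s*a[1]).round(1),(-s*a[0]+c*a[1]).round(1),p[2].round(1)
print('jig frame TCP',loc(),sensors.state()['gripper_width'],sensors.state()['ee_rot'])
t=viewer.grab_frame('top');s=viewer.grab_frame('scene')
for p in(t,s): print([(e['score'],np.round(e['location']).tolist(),ground(p,e['location'],27)[:2].round(1).tolist()) for e in viewer.pinpoint('blank0_center',p)])
```

```text
jig frame TCP (np.float64(-102.2), np.float64(-95.5), np.float64(37.4)) 0.22669358862530367 [179.94389849   0.26938458  98.51433408]
[]
[(0.72, [256.0, 144.0], [448.5, -344.1]), (0.33, [264.0, 234.0], [633.7, 1.5])]
```

Call:
step_arm --plan '[0,1.5,0.7,0,0,0,0,1.5,0,0,0,0,0,1.5,0,0,0,0,0,1.5,0,0,0,0,0,1.5,0,0,0,0]'

```text
time_s: 21.88
ee_pos: [582.3, -83.9, 31.6]
ee_rot: [179.9, 0.3, 98.5]
force: [0.4, -0.7, -0.9]
gripper_width: 0.7
gripper_force: 0.2
```

Call:
step_arm --plan '[0,1,0,0,0,0,0,0.5,0,0,0,0,0,0,0,0,0,0]'

```text
time_s: 22.13
ee_pos: [595.8, -81.5, 31.1]
ee_rot: [-180.0, 0.3, 98.5]
force: [-1.0, -0.5, 0.5]
gripper_width: 0.1
gripper_force: 0.6
```

```bash
cat >> g.py <<'E'
q=np.load('q.npy')
def loc():
    st=sensors.state();p=st['ee_pos'];c,s=np.cos(q[2]),np.sin(q[2]);a=p[:2]-q[:2];print('jigTCP',(c*a[0]+s*a[1]).round(1),(-s*a[0]+c*a[1]).round(1),p[2].round(1),'F',st['force'].round(1),'w',round(st['gripper_width'],1),'yaw',st['ee_rot'][2].round(1))
E
python3 - <<'E'
from g import *
loc()
E
```

```text
jigTCP -13.1 -95.0 31.1 F [-1.  -0.5  0.5] w 0.1 yaw 98.5
```

Call:
step_arm --plan '[0,0.4,0,0,0,0,0,0.4,0,0,0,0,0,0.4,0,0,0,0,0,0.4,0,0,0,0,0,0.2,0,0,0,0]'

```text
time_s: 22.55
ee_pos: [609.1, -78.3, 31.0]
ee_rot: [-179.5, 0.1, 98.5]
force: [-12.8, 2.8, 10.3]
gripper_width: 0.6
gripper_force: 6.0
```

Call:
step_arm --plan '[0,0.3,0,0,0,0,0,0,0,0,0,0]'

```text
time_s: 22.72
ee_pos: [612.7, -77.6, 30.9]
ee_rot: [-179.6, 0.1, 98.5]
force: [-8.1, 2.0, 5.4]
gripper_width: 0.6
gripper_force: 4.1
```

Call:
step_arm --plan '[0,0.3,0,0,0,0,0,0,0,0,0,0]'

```text
time_s: 22.88
ee_pos: [616.1, -77.1, 30.7]
ee_rot: [-179.7, 0.1, 98.5]
force: [-7.2, 2.0, 4.1]
gripper_width: 0.6
gripper_force: 3.5
```

Run:
```python
from g import *
loc()
s=viewer.grab_frame('scene');a=s['img'][190:290,200:333];cv2.imwrite('pics/a3.png',cv2.resize(a,(800,600),interpolation=2)[:,:,::-1])
```

```text
jigTCP 7.6 -93.6 30.7 F [-7.2  2.   4.1] w 0.6 yaw 98.5
```

View pics/a3.png

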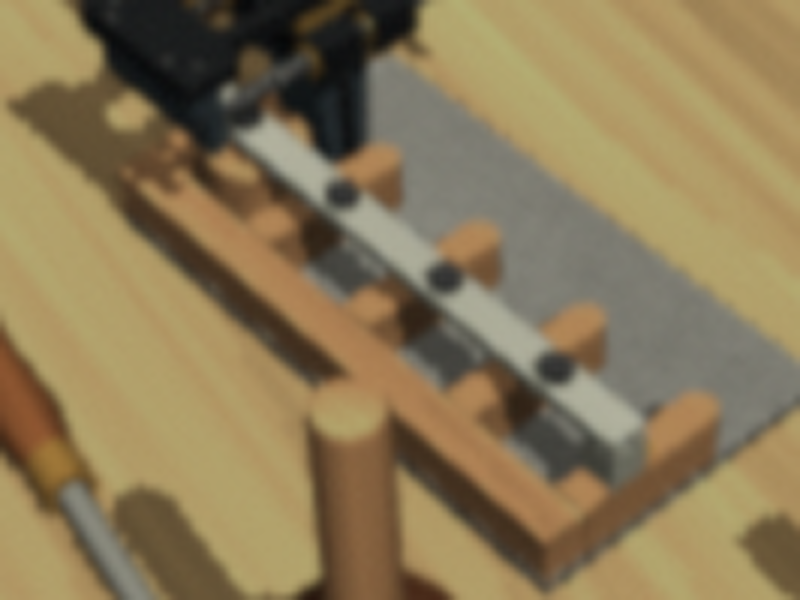

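Blank visible at (240,165) behind the bar in lane 0. The force has peaked and is dropping, so it's passing the ball. Continue to the stop.

Call:
step_arm --plan '[0,0.3,0,0,0,0,0,0,0,0,0,0]'

```text
time_s: 23.1
ee_pos: [620.2, -76.9, 30.7]
ee_rot: [-179.8, 0.1, 98.5]
force: [-4.7, 2.4, 2.0]
gripper_width: 0.4
gripper_force: 2.4
```

Call:
step_arm --plan '[0,0.3,0,0,0,0,0,0,0,0,0,0]'

```text
time_s: 23.27
ee_pos: [620.3, -76.8, 30.5]
ee_rot: [-179.4, 0.1, 98.5]
force: [-10.7, 0.8, 7.3]
gripper_width: 0.4
gripper_force: 5.9
```

Call:
step_arm --plan '[0,0.3,0,0,0,0,0,0,0,0,0,0]'

```text
time_s: 23.43
ee_pos: [620.4, -76.7, 30.5]
ee_rot: [-179.1, 0.1, 98.5]
force: [-18.4, -0.4, 12.0]
gripper_width: 0.7
gripper_force: 9.5
```

Call:
step_arm --plan '[0,-1.6,0,0,0,0,0,-2,0,0,0,0,0,0,-2.5,0,0,0,0,0,-3.5,0,0,0,0,0,-2,0,0,0]'

```text
time_s: 23.85
ee_pos: [593.7, -82.2, 113.7]
ee_rot: [179.7, 0.3, 98.5]
force: [0.5, 0.1, 0.5]
gripper_width: 0.6
gripper_force: 0.0
```

Call:
step_arm --plan '[-2.21,-2.52,0,0,0,0,-2.21,-2.52,0,0,0,0,-2.21,-2.52,0,0,0,0,-2.21,-2.52,0,0,0,0,-2.21,-2.52,0,0,0,0]' --hand 7

```text
time_s: 24.27
ee_pos: [483.6, -210.7, 111.5]
ee_rot: [179.8, 0.3, 98.5]
force: [0.7, -0.5, 0.7]
gripper_width: 30.5
gripper_force: 0.0
```

Call:
step_arm --plan '[-2.21,-2.52,0,0,0,0,-2.21,-2.52,0,0,0,0,0,0,0,0,0,0,0,0,0,0,0,0,0,0,0,0,0,0]'

```text
time_s: 24.68
ee_pos: [441.7, -260.9, 111.6]
ee_rot: [179.9, 0.3, 98.5]
force: [-0.9, 0.8, 0.5]
gripper_width: 64.3
gripper_force: 0.0
```

Run:
```python
from g import *
from j import blanks
seq(((437.8,-260,26),4))
t=viewer.grab_frame('top');s=viewer.grab_frame('scene');print(blanks(t))
print([(e['score'],np.round(e['location']).tolist(),ground(s,e['location'],22)[:2].round(1).tolist()) for e in viewer.pinpoint('blank0_center',s)])
a=s['img'][80:280,170:437];cv2.imwrite('pics/a4.png',cv2.resize(a,(800,600),interpolation=2)[:,:,::-1])
```

```text
at [ 441.7 -260.9  111.6] [179.85   0.3   98.45] F [-0.9  0.8  0.5]
(437.8, -260, 26) 4 rows of [ 0.047 -0.098  2.139]
[((404.5, 279.8, 11.1), [435.0, -254.6]), ((469.0, 214.5, 19.9), [573.0, -398.3])]
[(0.46, [256.0, 144.0], [446.6, -351.0])]
```

View pics/a4.png

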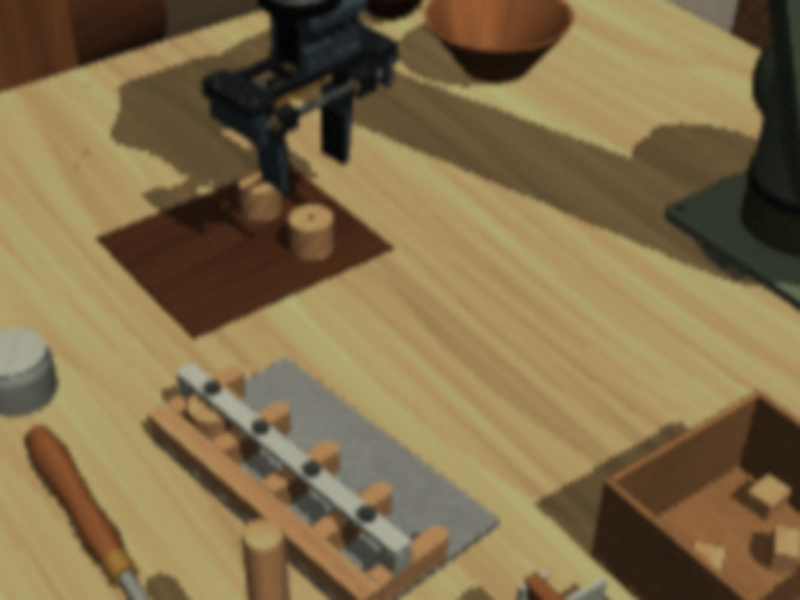

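Blank A sits home in lane 0 at (205,415). B at (311,232) and C at (260,198) are still on the board. Picking B.

Call:
step_arm --plan '[0.15,-0.35,3,0,0,0,0,0,3,0,0,0,0,0,2,0,0,0,0,0,0.7,0,0,0,0,0,0,0,0,0]'

```text
time_s: 25.25
ee_pos: [437.4, -259.1, 22.8]
ee_rot: [-179.9, 0.1, 98.6]
force: [0.5, 0.2, 0.4]
gripper_width: 70.0
gripper_force: 0.0
```

Call:
step_arm --plan '[0,0,0,0,0,0,0,0,0,0,0,0,0,0,0,0,0,0]'

```text
time_s: 25.5
ee_pos: [438.9, -260.8, 25.6]
ee_rot: [179.8, 0.4, 98.5]
force: [0.7, 0.5, -0.2]
gripper_width: 70.0
gripper_force: 0.0
```

Call:
step_arm --plan '[0,0,0,0,0,0,0,0,0,0,0,0,0,0,0,0,0,0,0,0,0,0,0,0,0,0,0,0,0,0]' --hand 4

```text
time_s: 25.92
ee_pos: [437.9, -260.4, 24.6]
ee_rot: [179.9, 0.3, 98.5]
force: [-0.3, -0.1, 2.0]
gripper_width: 45.5
gripper_force: 20.0
```

Call:
step_arm --plan '[0,0,0,0,0,0,0,0,0,0,0,0]'

```text
time_s: 26.08
ee_pos: [437.9, -260.4, 24.6]
ee_rot: [179.9, 0.3, 98.5]
force: [-1.0, 0.8, 3.6]
gripper_width: 45.7
gripper_force: 20.0
```

Call:
step_arm --plan '[0,0,-2,0,0,0,0,0,-3,0,0,0,0,0,-3,0,0,0,1.1,0.8,0,0,0,0,2.2,1.6,0,0,0,0]'

```text
time_s: 26.5
ee_pos: [457.3, -225.6, 106.1]
ee_rot: [179.7, 0.5, 98.3]
force: [-0.5, 0.4, -1.1]
gripper_width: 45.6
gripper_force: 20.0
```

Call:
step_arm --plan '[3,2.2,0,0,0,0,3,2.2,0,0,0,0,3,2.2,0,0,0,0,3,2.2,0,0,0,0,3,2.2,0,0,0,0]'

```text
time_s: 26.92
ee_pos: [543.5, -57.5, 103.3]
ee_rot: [179.9, 0.3, 98.5]
force: [-0.1, -0.7, -0.9]
gripper_width: 45.4
gripper_force: 20.0
```

Call:
step_arm --plan '[2.2,1.6,0,0,0,0,1.2,0.7,0,0,0,0,0,0,0,0,0,0,0,0,0,0,0,0,0,0,0,0,0,0]'

```text
time_s: 27.33
ee_pos: [560.0, -23.1, 103.1]
ee_rot: [-180.0, 0.3, 98.5]
force: [0.0, -0.1, -0.4]
gripper_width: 45.8
gripper_force: 20.0
```

Call:
step_arm --plan '[0,0,2,0,0,0,0,0,2,0,0,0,0,0,0,0,0,0,0,0,0,0,0,0,0,0,0,0,0,0]'

```text
time_s: 27.75
ee_pos: [561.2, -23.2, 64.3]
ee_rot: [179.9, 0.3, 98.4]
force: [0.2, -0.4, 0.0]
gripper_width: 45.7
gripper_force: 20.0
```

Run:
```python
from g import *
loc();seq(((562,-22.8,31),1))
```

```text
jigTCP -38.8 -32.3 64.3 F [ 0.2 -0.4  0. ] w 45.7 yaw 98.4
at [561.2 -23.2  64.3] [179.86   0.3   98.43] F [ 0.2 -0.4  0. ]
(562, -22.8, 31) 1 rows of [0.051 0.075 3.33 ]
```

Call:
step_arm --plan '[0,0,2,0,0,0,0,0,1,0,0,0,0,0,0.3,0,0,0,0,0,0,0,0,0,0,0,0,0,0,0]'

```text
time_s: 28.17
ee_pos: [561.4, -22.6, 31.0]
ee_rot: [179.9, 0.3, 98.5]
force: [0.5, 0.4, -0.9]
gripper_width: 45.4
gripper_force: 20.0
```

Call:
step_arm --plan '[0,0,0,0,0,0,0,0,0,0,0,0,0,0,0,0,0,0,0,0,0,0,0,0]' --hand 5.8

```text
time_s: 28.5
ee_pos: [561.3, -22.5, 30.9]
ee_rot: [179.9, 0.3, 98.5]
force: [0.1, 0.1, -0.3]
gripper_width: 57.8
gripper_force: 0.0
```

Call:
step_arm --plan '[0,0,-1,0,0,0,0,0,-2.5,0,0,0,0,0,-2,0,0,0,0,0,0,0,0,0,0,-1,0,0,0,0]'

```text
time_s: 28.92
ee_pos: [553.4, -23.7, 87.3]
ee_rot: [179.6, 0.3, 98.5]
force: [0.1, -0.1, -0.3]
gripper_width: 58.2
gripper_force: 0.0
```

Call:
step_arm --plan '[0,-2,0,0,0,0,0,-2.5,0,0,0,0,0,-1,0,0,0,0,0,0,0,0,0,0,0,0,0,0,0,0]' --hand 0

```text
time_s: 29.33
ee_pos: [496.7, -31.9, 85.3]
ee_rot: [179.9, 0.3, 98.5]
force: [1.7, -0.6, 0.2]
gripper_width: 27.5
gripper_force: 0.0
```

Call:
step_arm --plan '[0,0,2,0,0,0,0,0,2,0,0,0,0,0,1.5,0,0,0,0,0,0,0,0,0,0,0,0,0,0,0]'

```text
time_s: 29.75
ee_pos: [497.5, -32.0, 29.8]
ee_rot: [180.0, 0.3, 98.5]
force: [0.4, -0.9, 0.6]
gripper_width: 0.4
gripper_force: 0.0
```

Run:
```python
from g import *
loc()
```

```text
jigTCP -103.1 -31.7 29.8 F [ 0.4 -0.9  0.6] w 0.4 yaw 98.5
```

Call:
step_arm --plan '[0,1,0,0,0,0,0,1.5,0,0,0,0,0,1.5,0,0,0,0,0,1.5,0,0,0,0,0,1.5,0,0,0,0]'

```text
time_s: 30.17
ee_pos: [568.5, -21.4, 31.9]
ee_rot: [179.8, 0.3, 98.5]
force: [-1.0, -0.0, 0.3]
gripper_width: 0.7
gripper_force: 0.1
```

Call:
step_arm --plan '[0,1,0,0,0,0,0,0.7,0,0,0,0,0,0.4,0,0,0,0,0,0.4,0,0,0,0,0,0.4,0,0,0,0]'

```text
time_s: 30.58
ee_pos: [590.0, -17.5, 30.8]
ee_rot: [-179.5, 0.2, 98.5]
force: [-13.0, -0.8, 12.1]
gripper_width: 0.3
gripper_force: 6.7
```

Call:
step_arm --plan '[0,0.4,0,0,0,0,0,0.4,0,0,0,0,0,0.2,0,0,0,0,0,0,0,0,0,0]'

```text
time_s: 30.92
ee_pos: [600.8, -15.2, 30.7]
ee_rot: [-179.6, 0.1, 98.5]
force: [-8.7, 2.7, 5.1]
gripper_width: 0.4
gripper_force: 3.8
```

Call:
step_arm --plan '[0,0.3,0,0,0,0,0,0,0,0,0,0]'

```text
time_s: 31.08
ee_pos: [604.2, -14.6, 30.6]
ee_rot: [-179.7, 0.1, 98.5]
force: [-6.3, 3.8, 3.1]
gripper_width: 0.5
gripper_force: 3.1
```

Call:
step_arm --plan '[0,0.3,0,0,0,0,0,0,0,0,0,0]'

```text
time_s: 31.25
ee_pos: [607.9, -14.2, 30.5]
ee_rot: [-179.8, 0.2, 98.5]
force: [-5.0, 2.2, 1.7]
gripper_width: 0.6
gripper_force: 2.5
```

Run:
```python
from g import *
loc()
```

```text
jigTCP 8.6 -30.2 30.5 F [-5.   2.2  1.7] w 0.6 yaw 98.5
```

Call:
step_arm --plan '[0,0.3,0,0,0,0,0,0,0,0,0,0]'

```text
time_s: 31.42
ee_pos: [611.1, -14.0, 30.4]
ee_rot: [-179.8, 0.2, 98.5]
force: [-5.1, 1.6, 2.6]
gripper_width: 0.4
gripper_force: 2.3
```

Call:
step_arm --plan '[0,0.3,0,0,0,0,0,0,0,0,0,0]'

```text
time_s: 31.58
ee_pos: [611.1, -13.8, 30.0]
ee_rot: [-179.4, 0.1, 98.5]
force: [-11.3, 1.9, 6.4]
gripper_width: 0.4
gripper_force: 5.6
```

Call:
step_arm --plan '[0,0.3,0,0,0,0,0,0,0,0,0,0]'

```text
time_s: 31.75
ee_pos: [611.1, -13.7, 29.9]
ee_rot: [-179.0, 0.1, 98.5]
force: [-17.6, -0.7, 10.7]
gripper_width: 0.4
gripper_force: 9.0
```

Call:
step_arm --plan '[0,-1.6,0,0,0,0,0,-2,0,0,0,0,0,0,-2.5,0,0,0,0,0,-3.5,0,0,0,0,0,-2,0,0,0]'

```text
time_s: 32.17
ee_pos: [584.4, -18.8, 113.5]
ee_rot: [179.7, 0.3, 98.5]
force: [1.4, -0.4, 0.1]
gripper_width: 0.6
gripper_force: 0.0
```

Run:
```python
from g import *
from j import blanks
loc();seq(((446,-348,110),11))
t=viewer.grab_frame('top');print(blanks(t))
```

```text
jigTCP -15.2 -31.3 113.5 F [ 1.4 -0.4  0.1] w 0.6 yaw 98.5
at [584.4 -18.8 113.5] [179.71   0.32  98.49] F [ 1.4 -0.4  0.1]
(446, -348, 110) 11 rows of [-2.774 -1.687  0.039]
[((449.1, 274.1, 10.7), [445.9, -349.8])]
```

Call:
step_arm --plan '[-2.77,-1.69,0,0,0,0,-2.77,-1.69,0,0,0,0,-2.77,-1.69,0,0,0,0,-2.77,-1.69,0,0,0,0,-2.77,-1.69,0,0,0,0]' --hand 7

```text
time_s: 32.63
ee_pos: [519.9, -169.3, 111.3]
ee_rot: [179.9, 0.3, 98.5]
force: [0.5, 0.2, -0.2]
gripper_width: 30.9
gripper_force: 0.0
```

Call:
step_arm --plan '[-2.77,-1.69,0,0,0,0,-2.77,-1.69,0,0,0,0,-2.77,-1.69,0,0,0,0,-2.77,-1.69,0,0,0,0,-2.77,-1.69,0,0,0,0]'

```text
time_s: 33.05
ee_pos: [456.6, -319.1, 111.8]
ee_rot: [179.9, 0.3, 98.5]
force: [0.2, 0.3, 0.6]
gripper_width: 64.5
gripper_force: 0.0
```

Call:
step_arm --plan '[-2.77,-1.69,0,0,0,0,0,0,0,0,0,0,0,0,0,0,0,0,0,0,0,0,0,0,0,0,0,0,0,0]'

```text
time_s: 33.47
ee_pos: [445.1, -346.5, 111.7]
ee_rot: [179.9, 0.3, 98.6]
force: [-0.2, 0.4, -0.4]
gripper_width: 69.9
gripper_force: 0.0
```

Run:
```python
from g import *
seq(((446,-349,25),1))
s=viewer.grab_frame('scene');print([(e['score'],np.round(e['location']).tolist(),ground(s,e['location'],22)[:2].round(1).tolist()) for e in viewer.pinpoint('blank0_center',s)])
```

```text
at [ 445.1 -346.5  111.7] [179.92   0.25  98.56] F [-0.2  0.4 -0.4]
(446, -349, 25) 1 rows of [-0.224  0.04   8.67 ]
[(0.67, [255.0, 146.0], [451.0, -346.6])]
```

Call:
step_arm --plan '[-0.1,0,3,0,0,0,0,0,3,0,0,0,0,0,2,0,0,0,0,0,0.65,0,0,0,0,0,0,0,0,0]'

```text
time_s: 33.98
ee_pos: [444.6, -347.5, 23.7]
ee_rot: [-179.9, 0.1, 98.6]
force: [0.1, 0.4, 0.4]
gripper_width: 69.8
gripper_force: 0.0
```

Call:
step_arm --plan '[0,0,0,0,0,0,0,0,0,0,0,0,0,0,0,0,0,0]'

```text
time_s: 34.23
ee_pos: [446.1, -349.5, 26.8]
ee_rot: [179.8, 0.4, 98.5]
force: [0.3, 0.4, -0.5]
gripper_width: 69.8
gripper_force: 0.0
```

Call:
step_arm --plan '[0,0,0,0,0,0,0,0,0,0,0,0,0,0,0,0,0,0,0,0,0,0,0,0,0,0,0,0,0,0]' --hand 4

```text
time_s: 34.65
ee_pos: [445.2, -349.0, 25.5]
ee_rot: [179.9, 0.3, 98.5]
force: [-0.8, 0.8, 2.5]
gripper_width: 45.2
gripper_force: 20.0
```

Call:
step_arm --plan '[0,0,0,0,0,0,0,0,0,0,0,0]'

```text
time_s: 34.82
ee_pos: [445.2, -349.0, 25.5]
ee_rot: [179.9, 0.3, 98.5]
force: [-0.5, 0.7, 3.1]
gripper_width: 45.9
gripper_force: 20.0
```

Call:
step_arm --plan '[0,0,-2,0,0,0,0,0,-3,0,0,0,0,0,-3,0,0,0,0,0,0,0,0,0,0,0,0,0,0,0]'

```text
time_s: 35.23
ee_pos: [445.7, -349.2, 106.7]
ee_rot: [179.8, 0.4, 98.5]
force: [0.6, 0.2, -0.7]
gripper_width: 45.7
gripper_force: 20.0
```

Run:
```python
from g import *
seq(((552.7,40.5,105),12))
```

```text
at [ 445.7 -349.2  106.7] [179.78   0.43  98.5 ] F [ 0.6  0.2 -0.7]
(552.7, 40.5, 105) 12 rows of [ 3.08   1.362 -0.004]
```

Call:
step_arm --plan '[1.5,0.66,0,0,0,0,3.08,1.36,0,0,0,0,3.08,1.36,0,0,0,0,3.08,1.36,0,0,0,0,3.08,1.36,0,0,0,0]'

```text
time_s: 35.65
ee_pos: [483.8, -201.0, 102.8]
ee_rot: [-179.9, 0.2, 98.5]
force: [0.4, 0.9, -0.4]
gripper_width: 45.6
gripper_force: 20.0
```

Call:
step_arm --plan '[3.08,1.36,0,0,0,0,3.08,1.36,0,0,0,0,3.08,1.36,0,0,0,0,3.08,1.36,0,0,0,0,3.08,1.36,0,0,0,0]'

```text
time_s: 36.07
ee_pos: [528.2, -38.8, 102.2]
ee_rot: [-179.9, 0.2, 98.5]
force: [0.2, -0.2, -0.2]
gripper_width: 45.5
gripper_force: 20.0
```

Call:
step_arm --plan '[3.08,1.36,0,0,0,0,3.08,1.36,0,0,0,0,1.58,0.72,0,0,0,0,0,0,0,0,0,0,0,0,0,0,0,0]'

```text
time_s: 36.48
ee_pos: [550.8, 41.7, 101.9]
ee_rot: [-179.9, 0.3, 98.6]
force: [-0.3, -0.1, -0.9]
gripper_width: 45.8
gripper_force: 20.0
```

Call:
step_arm --plan '[0,0,2,0,0,0,0,0,2,0,0,0,0,0,0,0,0,0,0,0,0,0,0,0,0,0,0,0,0,0]'

```text
time_s: 36.9
ee_pos: [552.1, 40.1, 64.0]
ee_rot: [179.9, 0.3, 98.4]
force: [1.2, -0.3, -0.3]
gripper_width: 45.5
gripper_force: 20.0
```

Run:
```python
from g import *
loc();seq(((552.7,40.5,32),1))
```

```text
jigTCP -38.6 31.6 64.0 F [ 1.2 -0.3 -0.3] w 45.5 yaw 98.4
at [552.1  40.1  64. ] [179.91   0.29  98.44] F [ 1.2 -0.3 -0.3]
(552.7, 40.5, 32) 1 rows of [0.05  0.06  3.202]
```

Call:
step_arm --plan '[0,0,2,0,0,0,0,0,1,0,0,0,0,0,0.2,0,0,0,0,0,0,0,0,0,0,0,0,0,0,0]'

```text
time_s: 37.32
ee_pos: [552.5, 40.7, 32.2]
ee_rot: [179.9, 0.3, 98.5]
force: [-0.5, -0.1, -0.3]
gripper_width: 45.7
gripper_force: 20.0
```

Call:
step_arm --plan '[0,0,0,0,0,0,0,0,0,0,0,0,0,0,0,0,0,0,0,0,0,0,0,0]' --hand 5.8

```text
time_s: 37.65
ee_pos: [552.3, 40.8, 32.1]
ee_rot: [179.9, 0.3, 98.5]
force: [-1.1, 0.6, -0.4]
gripper_width: 58.2
gripper_force: 0.0
```

Call:
step_arm --plan '[0,0,-1,0,0,0,0,0,-2.5,0,0,0,0,0,-2,0,0,0,0,0,0,0,0,0,0,-1,0,0,0,0]'

```text
time_s: 38.07
ee_pos: [544.5, 39.8, 88.4]
ee_rot: [179.6, 0.3, 98.5]
force: [1.2, 0.1, -0.5]
gripper_width: 58.1
gripper_force: 0.0
```

Call:
step_arm --plan '[0,-2,0,0,0,0,0,-2.5,0,0,0,0,0,-1,0,0,0,0,0,0,0,0,0,0,0,0,0,0,0,0]' --hand 0

```text
time_s: 38.48
ee_pos: [487.7, 31.4, 86.5]
ee_rot: [179.9, 0.3, 98.5]
force: [0.5, 0.2, 0.6]
gripper_width: 27.7
gripper_force: 0.0
```

Call:
step_arm --plan '[0,0,2,0,0,0,0,0,2,0,0,0,0,0,1.5,0,0,0,0,0,0,0,0,0,0,0,0,0,0,0]'

```text
time_s: 38.9
ee_pos: [488.6, 31.3, 31.0]
ee_rot: [180.0, 0.3, 98.5]
force: [0.6, -0.5, 0.6]
gripper_width: 0.6
gripper_force: 0.0
```

Run:
```python
from g import *
loc()
```

```text
jigTCP -102.8 32.2 31.0 F [ 0.6 -0.5  0.6] w 0.6 yaw 98.5
```

Call:
step_arm --plan '[0,1,0,0,0,0,0,1.5,0,0,0,0,0,1.5,0,0,0,0,0,1.5,0,0,0,0,0,1.5,0,0,0,0]'

```text
time_s: 39.32
ee_pos: [559.7, 41.9, 33.1]
ee_rot: [179.7, 0.3, 98.5]
force: [0.6, -0.1, -0.1]
gripper_width: 0.3
gripper_force: 0.2
```

Call:
step_arm --plan '[0,1,0,0,0,0,0,0.7,0,0,0,0,0,0.4,0,0,0,0,0,0.4,0,0,0,0,0,0.4,0,0,0,0]'

```text
time_s: 39.73
ee_pos: [580.8, 45.6, 32.0]
ee_rot: [-179.4, 0.2, 98.5]
force: [-12.4, -0.6, 12.0]
gripper_width: 0.4
gripper_force: 6.8
```

Call:
step_arm --plan '[0,0.4,0,0,0,0,0,0.4,0,0,0,0,0,0.2,0,0,0,0,0,0,0,0,0,0]'

```text
time_s: 40.07
ee_pos: [591.9, 48.0, 31.9]
ee_rot: [-179.6, 0.2, 98.5]
force: [-7.5, 3.1, 5.9]
gripper_width: 0.5
gripper_force: 3.9
```

Call:
step_arm --plan '[0,0.3,0,0,0,0,0,0,0,0,0,0]'

```text
time_s: 40.23
ee_pos: [595.3, 48.6, 31.8]
ee_rot: [-179.7, 0.2, 98.5]
force: [-5.9, 3.1, 3.6]
gripper_width: 0.5
gripper_force: 3.1
```

Call:
step_arm --plan '[0,0.3,0,0,0,0,0,0,0,0,0,0]'

```text
time_s: 40.4
ee_pos: [599.1, 49.0, 31.7]
ee_rot: [-179.8, 0.2, 98.5]
force: [-4.3, 1.8, 3.2]
gripper_width: 0.3
gripper_force: 2.3
```

Call:
step_arm --plan '[0,0.3,0,0,0,0,0,0,0,0,0,0]'

```text
time_s: 40.57
ee_pos: [601.9, 49.2, 31.6]
ee_rot: [-179.8, 0.2, 98.5]
force: [-4.5, 2.4, 2.6]
gripper_width: 0.3
gripper_force: 2.7
```

Call:
step_arm --plan '[0,0.3,0,0,0,0,0,0,0,0,0,0]'

```text
time_s: 40.73
ee_pos: [601.9, 49.3, 31.3]
ee_rot: [-179.4, 0.2, 98.5]
force: [-10.5, 0.5, 7.4]
gripper_width: 0.3
gripper_force: 5.9
```

Call:
step_arm --plan '[0,0.3,0,0,0,0,0,0,0,0,0,0]'

```text
time_s: 40.9
ee_pos: [601.8, 49.4, 31.2]
ee_rot: [-179.0, 0.2, 98.5]
force: [-16.9, -0.2, 11.7]
gripper_width: 0.3
gripper_force: 9.3
```

Run:
```python
from g import *
loc()
```

```text
jigTCP 11.9 33.6 31.2 F [-16.9  -0.2  11.7] w 0.3 yaw 98.5
```

Home in lane 2. Retreat and do a final check.

Call:
step_arm --plan '[0,-1.6,0,0,0,0,0,-2,0,0,0,0,0,-1,-2.5,0,0,0,0,-2,-3.5,0,0,0,0,-2,-3.5,0,0,0]'

```text
time_s: 41.32
ee_pos: [524.0, 37.1, 127.1]
ee_rot: [-180.0, 0.3, 98.5]
force: [1.4, 0.0, 0.1]
gripper_width: 0.3
gripper_force: 0.0
```

Call:
step_arm --plan '[0,-3,-3.5,0,0,0,0,-3,-3.5,0,0,0,-3,-3,-1,0,0,0,-3,-3,0,0,0,0,-3,-2,0,0,0,0]'

```text
time_s: 41.73
ee_pos: [405.1, -69.7, 201.2]
ee_rot: [179.8, 0.3, 98.6]
force: [0.9, -0.9, -0.8]
gripper_width: 0.7
gripper_force: 0.0
```

Call:
step_arm --plan '[0,0,0,0,0,0,0,0,0,0,0,0,0,0,0,0,0,0,0,0,0,0,0,0]'

```text
time_s: 42.07
ee_pos: [407.8, -68.4, 199.8]
ee_rot: [179.9, 0.3, 98.6]
force: [0.7, -0.2, 0.1]
gripper_width: 0.3
gripper_force: 0.0
```

Run:
```python
from g import *
loc()
t=viewer.grab_frame('top');s=viewer.grab_frame('scene')
cv2.imwrite('pics/fin.png',np.vstack([cv2.resize(t['img'][140:330,90:500],(650,300),interpolation=2),cv2.resize(s['img'][170:354,170:569],(650,300),interpolation=2)])[:,:,::-1])
```

```text
jigTCP -197.2 -54.7 199.8 F [ 0.7 -0.2  0.1] w 0.3 yaw 98.6
```

View pics/fin.png

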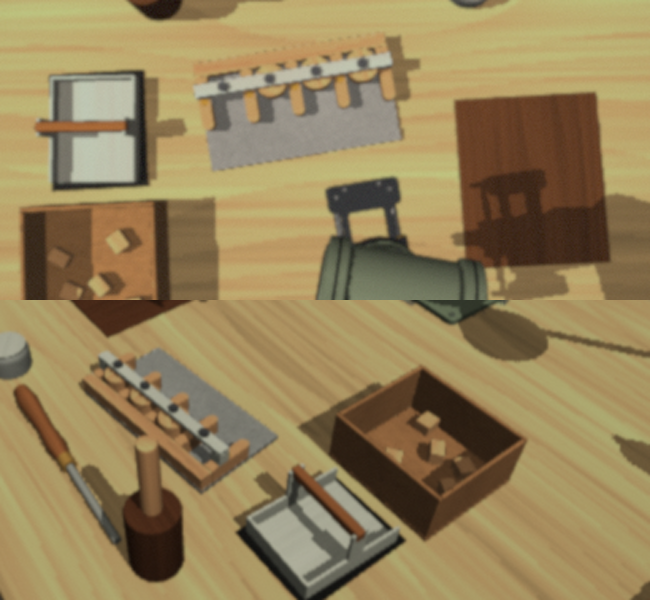

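The top half shows three blanks under the bar around (270–380, 70), an empty board and the tray on the mat at (97,130). All offcuts lie in the bin. Handing in.

```bash
python3 -c "
from workcell import env
print(env.job_done())"
```

```text
the job is handed in; nothing more can be done
None
```

The job is handed in (no verdict came back): the final pictures show all five offcuts in the bin and the empty tray level on the mat. All three blanks were pushed until they stopped against the end stops in lanes 0–2, and the gouge, mallet and wax tin were not touched.

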